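Set the feed gate with a gauge blade

TASK

Set the lid feed gate: stand the tamper that was left on its bed in the round steel dish, then slide the square-ended gauge blade flat along the bed and under the raised gate until the black line across the blade is level with the gate's front face. Then push the gate down by its knob until it rests on the blade, and leave the gauge nipped there. Leave the fork-ended gauge and everything else where it is.

Things in the scene. Friction and masses are not known exactly. Their poses are not given: they have to be found in the camera images.
- feed_gate: Grey bed plate fixed to the table, 210 mm long (x -145 to +65), 112 wide, 20 thick, carrying an upright gate 40 mm deep (x 0 to 40) on two posts (x 20, y +-44, up to z 96). Origin: on the table below the middle of the gate's front face; +x is the way a blade is pushed in (away from the robot, give or take its yaw).
- gate_mouth (a point): point on the bed's top (z 20 mm), mid channel, below the gate's front face; axes as feed_gate. The channel under the gate lies between two steel cheeks 14 mm high (x -30 to +40), is 40 mm wide, centred on y = 0; in front of it the cheeks flare out to about 53 mm apart at x -47.
- gate (a joint): travel of the aluminium gate block (34 mm wide, cross head 112 mm) in m: 0 = fully up, 22 mm above the bed; grows as it goes down (gap = 0.022 - value), so it rests on a 6 mm blade at 0.016. Starts part way and stays where it is left; takes about 3 to 6 N to push down.
- gate_knob (a point): middle of the flat top of the gate's round black push knob (36 mm dia, 12 mm high); it moves down with the gate; 20 mm behind the gate's front face, 109 mm above the table at gate 0
- gauge: square-ended gauge: flat steel blade 190 long (x) x 32 wide x 6 mm thick, lying flat; origin mid underside, square tip at x +95. An upright dark grip fin stands on it: 44 mm long in x (centred on x -25), 14 thick in y, top 56 mm over the underside. 0.2 kg. Lies left or right of the feed gate.
- gauge_line (a point): middle of the 3 mm wide black line across the top of the square-ended gauge, at x +45, z 6 of the gauge: 50 mm behind the tip and 70 mm in front of the fin's middle
- fork_gauge: another gauge with the same fin and length, but 10 mm thick and with a forked tip (two prongs 46 mm long); lies on the other side. Not wanted.
- tamper: beech tamper, 98 mm high, standing on the bed in front of the gate; foot 81 mm dia, 28 mm high; neck 26 mm dia at 37 to 54 mm; round knob 36 mm dia at 54 to 98 mm above its origin, which is the middle of its underside. 0.14 kg.
- dish: round shallow steel dish fixed to the table, 114 mm over its rim, 12 mm high, 98 mm inside at the floor; floor 4 mm above the origin (middle of its underside)
- weight_500: plain metal calibration weight with a neck, 38 mm dia x 52 mm high, upright; to the left of the feed gate. Origin: middle of its underside. A bystander.
- weight_200: smaller metal calibration weight, 28 mm dia x 40 mm high, upright, at the left edge of the table. Origin: middle of its underside. A bystander.
- pot_lotus: white ingredient pot with a screw lid, 67 mm dia x 72 mm high, upright, at the right. Origin: middle of its underside. A bystander.
- pot_raisin: white ingredient pot with a screw lid, 64 mm dia x 68 mm high, upright, at the front left. Origin: middle of its underside. A bystander.
- date_stamp: small hand stamp, 34 x 52 x 70 mm high, upright, to the left of the feed gate, in front of the press. Origin: middle of its underside. A bystander.
Not all that is in view belongs to the job. What is shaped like the tamper but blue is not meant.

How it is judged:
On the way, in this order (a step that is already met when the one before it is completed fails the run):
1. the tamper stands in the dish, before the gauge is in and the gate is down (horizontal distance between tamper and dish below 0.016 m and angle between tamper's own z axis and vertical below 0.1 rad and height (world z) of tamper below 0.009 m and value of joint gate below 0.0125 m), for 0.2 s.
2. the gauge is under the gate with its line at the gate's front face, the gate still up (x of gauge_line in the frame of gate_mouth between -0.006 and 0.006 m and y of gauge_line in the frame of gate_mouth between -0.008 and 0.008 m and z of gauge_line in the frame of gate_mouth between 0.002 and 0.012 m and value of joint gate below 0.0125 m), for 0.2 s.
At the end, for the whole second after the job is handed in: The square-ended gauge lies flat on the bed in the channel (tilt under 0.06 rad, within 0.12 rad of the channel), its line within 4 mm of the gate's front face; the gate rests on it (joint 0.0145 to 0.0175); the tamper stands upright in the dish, on its floor; both are at rest (x of gauge_line in the frame of gate_mouth between -0.004 and 0.004 m and y of gauge_line in the frame of gate_mouth between -0.006 and 0.006 m and z of gauge_line in the frame of gate_mouth between 0.003 and 0.009 m and angle between the x axis of gauge and the x axis of feed_gate, either way round below 0.12 rad and angle between gauge's own z axis and vertical below 0.06 rad and value of joint gate between 0.0145 and 0.0175 m and horizontal distance between tamper and dish below 0.016 m and angle between tamper's own z axis and vertical below 0.08 rad and height (world z) of tamper between 0.001 and 0.008 m and linear speed of each of gauge, tamper below 0.02 m/s); the robot touches nothing.
It fails at once if the fork-ended gauge is moved by more than 25 mm or knocked over (distance of fork_gauge from where it was at the start of the episode above 0.025 m or angle between fork_gauge's own z axis and vertical above 0.5 rad).
It fails at once if a bystander (weight, pot or stamp) is moved by more than 25 mm or knocked over (distance of any of weight_500, weight_200, pot_lotus, pot_raisin, date_stamp from where it was at the start of the episode above 0.025 m or angle between any of weight_500, weight_200, pot_lotus, pot_raisin, date_stamp's own z axis and vertical above 0.5 rad).
It also fails if it takes over 64 s, if anything falls off the work surface, if the arm or the gripper's body presses on something with over 40 N, if the wrist force passes 120 N, or if a joint passes its speed limit or range.

ROBOT

A 6-joint arm with a two-finger parallel gripper is mounted at the origin on a cart in front of the work surface, level with it; the furniture and walls round the work are solid. World frame = base frame: x ahead of the robot, y to its left, z up, the work surface at z = 0. Lengths are in m, angles in rad, forces in N, time in s.
With the tool pointing down it reaches from about 0.35 to 0.775 m from the base axis. Payload 5.5 kg.
Tool frame: the origin (TCP) lies between the finger pads; the fingertips stand env.nose_length ahead of it and the grasp point (between the pads) lies 8 mm behind it (env.nose_length is the distance from the TCP to the fingertips, in m); z points along the fingers, y is the direction in which the jaws open and shut (so a half turn about z gives the same grasp; the last joint's range is limited). The gripper opens to 85 mm and grips with 20 to 120 N. Pads are 22 mm wide; open, the fingers measure 114 mm over their backs; the gripper's body (76 mm by 85 mm) begins 54 mm behind the grasp point. The pads swing forward as they close: fully open they stand 13 mm farther back than shut.
Start: joints at [-1.362, 0.313, 0.046, 1.304, 0, 1.431], TCP at [0.197, -0.54, 0.242] pointing down, gripper open.
Joint ranges: [-2.76, 2.76], [-0.86, 1.69], [-1.03, 1.26], [-2.2, 2.34], [-1.47, 1.5], [-3.14, 3.14]. Speed limits (rad/s): [2.57, 2.57, 3.14, 3.14, 3.14, 3.14].

INTERFACE

Orientations are given as a unit quaternion [w, x, y, z].
In Python, from workcell import env gives the robot as it stands. The module is installed in compiled form; this text tells all that it offers.
- The arm moves only by the shell command python3 -m creep 'ROWS' [FORCE]. ROWS is a JSON object of lists of equal length, an entry for each row: "hand": the finger opening in mm, from 0 to 85.4; "delta_pos": the shift along the tool's x, y, z scaled (see below), a list of three; "turn": the turn about the tool's z scaled (see below). In form: {"hand": [hand, ...], "delta_pos": [[dx, dy, dz], ...], "turn": [turn, ...]}. A call has exactly 5 rows; each row shifts and turns the commanded pose from where the row before left it, along the tool's axes as they then stand; what a row does not reach is not made up. The controller multiplies each number of a shift by 0.8 m and each number of a turn by 5 degrees. A row lasts 1/12 s, in which the tool goes at most 41.7 mm and 7.16 degrees, less where a joint would pass 70% of its speed; a pose out of reach is approached as far as the arm can. A call with a number of a shift or a turn outside -1 to 1 is refused whole. A call with a gripper value outside its range is refused whole. The fingers move at their own pace and stop on an object; FORCE is the grip in N (left out, the last holds). Time passes only in rows, so rows that do not move let the fingers close, or fill a call up. It gives the time, the measured TCP pose, the force and the opening at its end, in the units of the state.
- env.get_state(): the state, without advancing time (a new reading comes with each control period).
- env.read_camera(name): name is "scene" or "top"; returns a dict with "pixels" (384x512x3 uint8, red, green, blue), "depth" (384x512 float32, m along the optical axis (not along the pixel's ray), 0 where there is no reading), "fx", "fy", "cx", "cy" (pixels), "origin" and "orientation" of the camera in the world. Camera axes: x right, y down, z forward; pixel columns grow to the right and rows downward; lengths in m; the calibration is good to about 2 mm. A picture is of the moment at which its call begins.
- env.hand_in(): hands the job in, once; it reports no verdict.
Trained networks look in the newest picture that a camera, given by its name, has taken for a name from the list of things; names that differ only in an ending like _2 or _b are one class to them, and where a whole thing is asked for, a point or a joint stands for the part that bears it (a point fixed in the world has none). Each returns a list of dicts, best first, with "score" (0 to 1); they miss things now and then, are a little off and sometimes report something else, mostly with a low value. They report only what shows in the picture. A call takes as long as a camera call. They do not tell look-alikes from the thing itself.
- env.find_in(camera, target): "location" ([row, column] in pixels, amid what is visible of it).
- env.pinpoint(camera, target): "location" ([row, column] in pixels: a listed point, or the origin of a listed thing).
The state is a dict: "clock": time; "joint_pos": joint angles; "qvel": joint speeds; "tau": joint torques, N m; "tcp_pos": TCP position; "orientation": TCP orientation; "wrist_force": force on the tool from outside, world axes, zero at the start; "ft_torque": the same for the moment, N m; "finger_gap": finger opening in m.
Only numpy, scipy, OpenCV 4.12 (cv2) and the standard library are available. Lean on these libraries where they do the work, as an engineer would, in place of code of your own. Each camera call takes 0.05 s, during which the arm holds its last target.

## Working session

There is one attempt and no reset: what is moved stays moved. The work goes in short steps, Python scripts to look and compute and a shell command to move; the robot and the scene stay as the last step left them, time stands still between calls to the robot, and variables do not carry over. Pictures are saved under pics/ and viewed, and the job is handed in when it is done.

```bash
mkdir -p pics
cat > h.py <<'E'
import numpy as np, cv2, json
from workcell import env
from scipy.spatial.transform import Rotation as R
def rot(q): return R.from_quat([q[1],q[2],q[3],q[0]]).as_matrix()
def world(c,r,col,d=None,z=None):
    Rm=rot(c['orientation']); o=np.array(c['origin'])
    v=Rm@np.array([(col-c['cx'])/c['fx'],(r-c['cy'])/c['fy'],1.])
    if z is not None: return o+v*(z-o[2])/v[2]
    if d is None: d=c['depth'][int(round(r)),int(round(col))]
    return o+v*d
def cloud(c):
    Rm=rot(c['orientation']); h,w=c['depth'].shape
    u,v=np.meshgrid(np.arange(w),np.arange(h)); d=c['depth']
    p=np.stack([(u-c['cx'])/c['fx']*d,(v-c['cy'])/c['fy']*d,d],-1)@Rm.T+np.array(c['origin'])
    p[d<=0]=np.nan
    return p
def proj(c,p):
    q=rot(c['orientation']).T@(np.array(p)-np.array(c['origin']))
    return q[1]/q[2]*c['fy']+c['cy'],q[0]/q[2]*c['fx']+c['cx']
def save(c,n,box=None,s=1):
    im=c['pixels'][...,::-1]
    if box: im=im[box[0]:box[1],box[2]:box[3]]
    cv2.imwrite('pics/'+n,cv2.resize(im,None,fx=s,fy=s,interpolation=cv2.INTER_CUBIC))
E
python3 - <<'E'
from h import *
print(env.nose_length); print(env.get_state())
for n in('scene','top'):
    c=env.read_camera(n); save(c,n+'0.png',s=1.5); print(n,c['origin'],c['orientation'],c['fx'])
    np.savez('/tmp/'+n+'.npz',**c)
    for t in ['gate_mouth','gate_knob','gauge','gauge_line','fork_gauge','tamper','dish','weight_500','weight_200','pot_lotus','pot_raisin','date_stamp']:
        print(t,[(np.round(x['location']).tolist(),round(x['score'],2)) for x in env.pinpoint(n,t)[:3]])
E
```

```text
0.011
{'clock': 0.0, 'joint_pos': array([-1.36158997e+00,  3.14017139e-01,  4.49795129e-02,  1.30356747e+00,
       -5.08655939e-06,  1.43116072e+00]), 'qvel': array([-0.0004894 ,  0.00067691,  0.00054384,  0.00078112,  0.00039228,
        0.00144085]), 'tau': array([ 2.15669916e-04, -4.80625212e+01,  2.98533618e+01,  1.94205291e-02,
       -9.57330531e-05,  3.48460631e-06]), 'tcp_pos': array([ 0.19641086, -0.53990676,  0.24139952]), 'orientation': array([-9.03749706e-04,  9.84826782e-01,  1.73537865e-01, -3.39947809e-05]), 'wrist_force': array([-0.4717694 , -0.12281573, -0.26531275]), 'ft_torque': array([ 0.01512381, -0.02003223,  0.02965369]), 'finger_gap': 0.08531464898617157}
scene [-0.21388622  0.61337386  0.82105689] [ 0.18589825 -0.36421772  0.81883609 -0.40285823] 374.36243862111496
gate_mouth [([187.0, 245.0], 0.97)]
gate_knob [([168.0, 242.0], 0.61)]
gauge [([242.0, 230.0], 0.88)]
gauge_line [([236.0, 218.0], 0.97), ([215.0, 220.0], 0.26)]
fork_gauge [([191.0, 249.0], 0.69)]
tamper [([204.0, 256.0], 0.75), ([282.0, 209.0], 0.35)]
dish [([164.0, 292.0], 0.87)]
weight_500 [([
[... 205 characters left out ...]
 0.59)]
top [ 0.4094322  -0.00782718  1.63450907] [-0.02536168  0.71317302 -0.6996377   0.03532876] 443.60074745002356
gate_mouth [([176.0, 260.0], 0.96), ([226.0, 142.0], 0.68)]
gate_knob [([167.0, 264.0], 0.54)]
gauge [([220.0, 201.0], 0.85)]
gauge_line [([209.0, 201.0], 0.73), ([187.0, 203.0], 0.46)]
fork_gauge [([218.0, 328.0], 0.96)]
tamper [([234.0, 286.0], 0.75), ([202.0, 254.0], 0.73)]
dish [([176.0, 324.0], 0.67)]
weight_500 [([224.0, 144.0], 0.51), ([182.0, 223.0], 0.45)]
weight_200 [([224.0, 144.0], 0.51), ([182.0, 223.0], 0.45)]
pot_lotus [([178.0, 359.0], 0.74)]
pot_raisin [([239.0, 166.0], 0.77), ([199.0, 257.0], 0.7)]
date_stamp [([171.0, 259.0], 0.69), ([187.0, 201.0], 0.41)]
```

View pics/scene0.png

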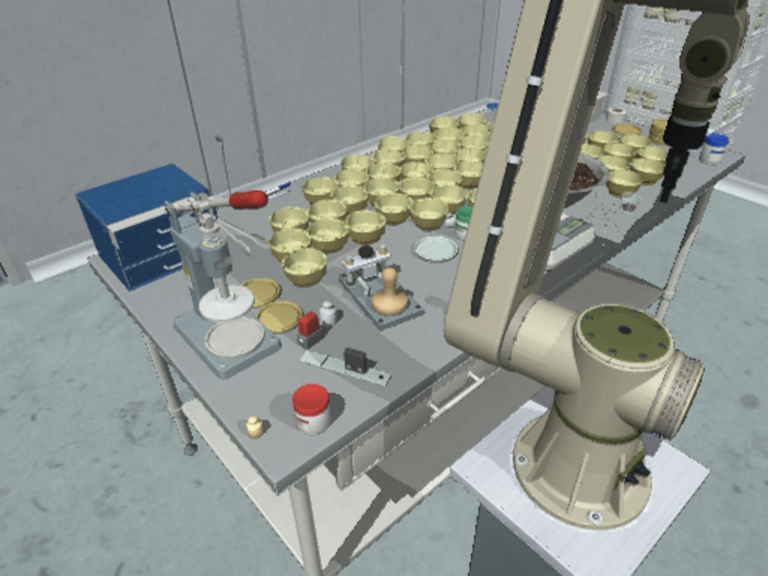

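View pics/top0.png

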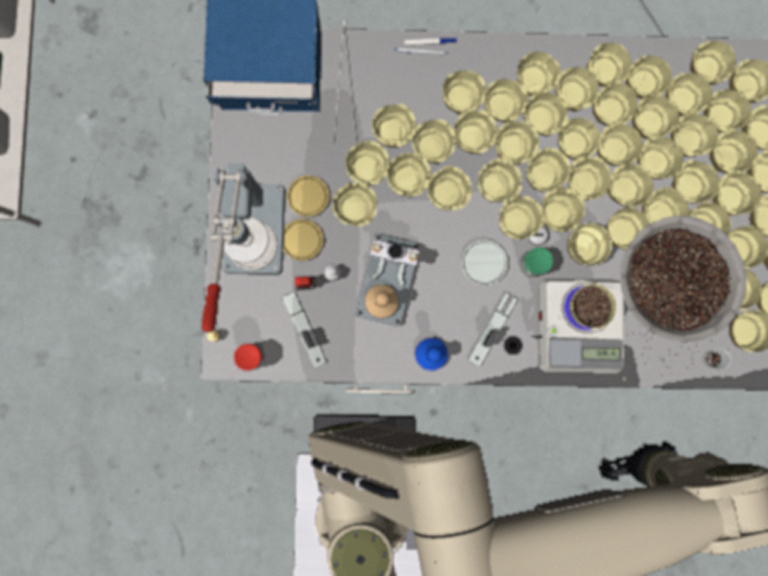

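Run:
```python
from h import *
L=lambda n:{k:(v if v.ndim else float(v)) for k,v in np.load('/tmp/'+n+'.npz').items()}
c=L('top'); s=L('scene')
save(c,'topcrop.png',(135,285,120,380),3); save(s,'scenecrop.png',(130,310,150,330),4)
p=cloud(c)
for n,rc in dict(gauge=(220,201),fork=(218,328),tamp1=(202,254),tamp2=(234,286),dish=(176,324),knob=(167,264),lotus=(178,359)).items(): print(n,np.round(p[rc],4))
```

```text
gauge [0.4442 0.1565 0.0025]
fork [ 0.4602 -0.3091  0.009 ]
tamp1 [ 0.5067 -0.0346  0.1181]
tamp2 [ 0.3994 -0.1479  0.0926]
dish [ 0.6168 -0.2961 -0.0046]
knob [ 0.6315 -0.0677  0.0962]
lotus [ 0.6014 -0.4054  0.0803]
```

View pics/topcrop.png

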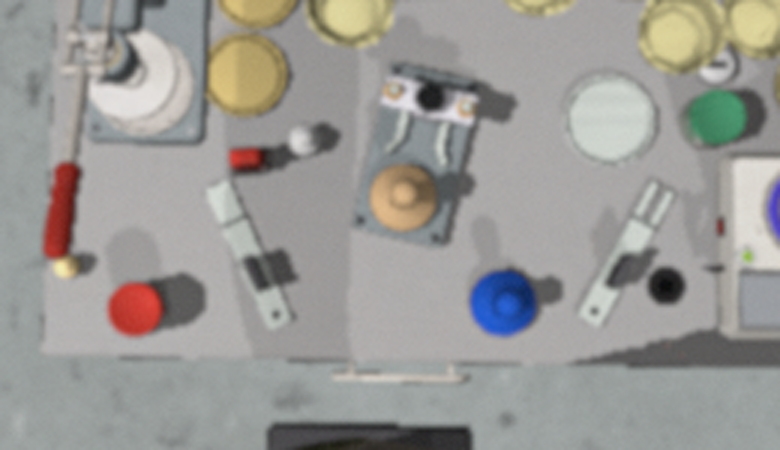

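View pics/scenecrop.png

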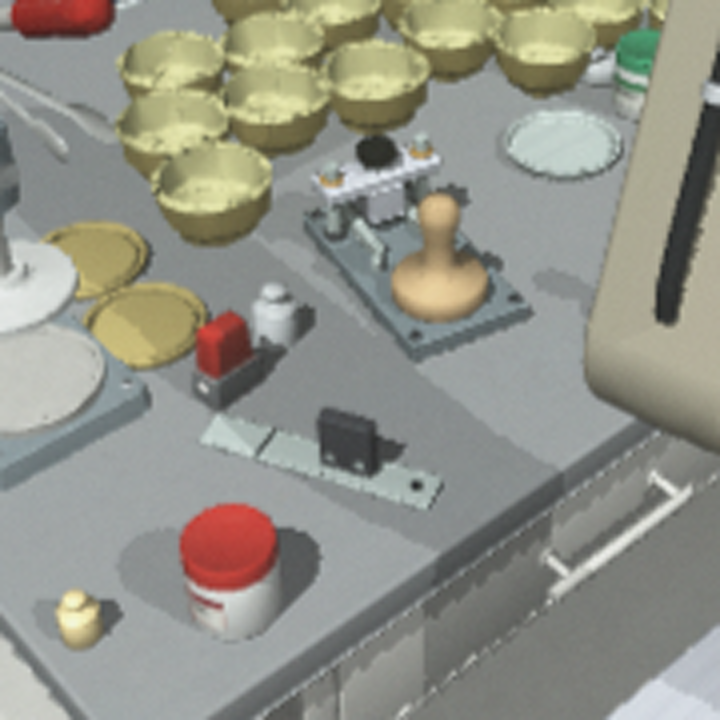

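Run:
```python
from h import *
from scipy.optimize import least_squares
L=lambda n:{k:(v if v.ndim else float(v)) for k,v in np.load('/tmp/'+n+'.npz').items()}
for n in('top','scene'):
    c=L(n); p=cloud(c); X,Y,Z=p[...,0],p[...,1],p[...,2]; im=c['pixels'].astype(int); hsv=cv2.cvtColor(c['pixels'],cv2.COLOR_RGB2HSV)
    tb=(abs(X-.42)<.03)&(abs(Y-.04)<.05); print(n,'table z',np.nanmedian(Z[tb]))
    reg=(X>.40)&(X<.72)&(Y>-.17)&(Y<.06)
    m=reg&(Z>.0125)&(Z<.028)
    # bed
    pts=np.c_[X[m],Y[m]]; r=cv2.minAreaRect((pts*1000).astype(np.float32)); print('bed',m.sum(),r)
    w=reg&(Z>.085)&(im.sum(-1)<180); print('knob px',w.sum(),np.nanmean(p[w],0).round(4) , np.nanmax(Z[w]) if w.any() else '')
    g=reg&(Z>.06)&(im.sum(-1)>=330)&(X>.57); 
    print('crosshead',g.sum(),np.nanmedian(p[g],0).round(4),cv2.minAreaRect((np.c_[X[g],Y[g]]*1000).astype(np.float32)))
    t=reg&(Z>.095)&(X<.57)&(hsv[...,1]>60); print('tamp knob',t.sum(),np.nanmean(p[t],0).round(4),np.nanmax(Z[t]), np.nanmin(p[t],0).round(3),np.nanmax(p[t],0).round(3))
    t=reg&(Z>.04)&(X<.57)&(hsv[...,1]>60); print('tamp all',np.nanmin(p[t],0).round(3),np.nanmax(p[t],0).round(3))
    f=(X>.35)&(X<.55)&(Y>.1)&(Y<.22)&(Z>.035)&(im.sum(-1)<200); print('fin',f.sum(),np.nanmean(p[f],0).round(4),np.nanmax(Z[f]),cv2.minAreaRect((np.c_[X[f],Y[f]]*1000).astype(np.float32)))
    # top of fin
    f=f&(Z>np.nanmax(Z[f])-.008); print('fintop',f.sum(),np.nanmedian(p[f],0).round(4),cv2.minAreaRect((np.c_[X[f],Y[f]]*1000).astype(np.float32)))
    # dish
    d=(X>.53)&(X<.70)&(Y>-.37)&(Y<-.22)&(hsv[...,0]>60)&(hsv[...,0]<100)&(hsv[...,1]>12)&(im.sum(-1)>450); print('dish',d.sum(),np.nanmean(p[d],0).round(4),cv2.minEnclosingCircle((np.c_[X[d],Y[d]]*1000).astype(np.float32)))
    for q in [(200,205),(176,324),(220,204)] if n=='top' else []: print(im[q],hsv[q])
```

```text
top table z -0.001010259809318459
bed 979 ((562.0792236328125, -53.875572204589844), (346.3411865234375, 176.813232421875), 10.420416831970215)
knob px 52 [ 0.6279 -0.0672  0.1   ] 0.1118520282418971
crosshead 261 [ 0.6268 -0.0541  0.0786] ((645.7625122070312, -25.129676818847656), (198.8643341064453, 50.29835891723633), 68.0634536743164)
tamp knob 86 [ 0.51   -0.0438  0.112 ] 0.12494886842544406 [ 0.403 -0.168  0.095] [ 0.532 -0.021  0.125]
tamp all [ 0.403 -0.168  0.04 ] [0.552 0.    0.125]
fin 25 [0.4731 0.1416 0.0505] 0.06794448373549478 ((480.5957946777344, 139.3532257080078), (140.2487335205078, 20.74991226196289), 10.668183326721191)
fintop 3 [0.5491 0.1533 0.0648] ((549.0933837890625, 153.2766876220703), (0.02946758270263672, 6.41825008392334), 6.766003608703613)
dish 0 [nan nan nan] ((0.0, 0.0), 0.0)
[157 155 154] [ 10   5 157]
[203 208 202] [ 55   7 208]
[115 116 114] [ 45   4 116]
scene table z -0.5838130777821778
bed 673 ((589.8973999023438, -13.034805297851562), (195.38327026367188, 233.15240478515625), 77.61808776855469)
knob px 51 [ 0.6264 -0.0623  0.0997] 0.10439137523500241
crosshead 260 [ 0.6208 -0.0546  0.0784] ((641.2779541015625, -28.7779541015625), (194.4715576171875, 53.60074996948242), 67.1506576538086)
tamp knob 85 [ 0.5112 -0.0318  0.1099] 0.11947926363079076 [ 0.499 -0.048  0.095] [ 0.533 -0.019  0.119]
tamp all [ 0.481 -0.069  0.04 ] [0.552 0.002 0.119]
fin 83 [0.4769 0.1461 0.0454] 0.06036149993067741 ((474.83489990234375, 147.5315399169922), (149.36436462402344, 29.05975341796875), 3.185961961746216)
fintop 10 [0.5485 0.1493 0.0558] ((477.1131286621094, 138.28912353515625), (148.50912475585938, 19.442276000976562), 10.423005104064941)
dish 382 [ 0.627  -0.298   0.0048] ((615.296142578125, -283.41046142578125), 94.05443572998047)<stdin>:20: RuntimeWarning: Mean of empty slice
```

```bash
cat >> h.py <<'E'
def rect(c,z,x0,x1,y0,y1,s=2.0):
    # image: rows down = -x, cols right = -y
    H=int((x1-x0)*1000*s);W=int((y1-y0)*1000*s)
    yy=y1-(np.arange(W)+.5)/(1000*s); xx=x1-(np.arange(H)+.5)/(1000*s)
    XX,YY=np.meshgrid(xx,yy,indexing='ij')
    P=np.stack([XX,YY,np.full_like(XX,z)],-1)-np.array(c['origin'])
    q=P@rot(c['orientation'])
    u=(q[...,0]/q[...,2]*c['fx']+c['cx']).astype(np.float32); v=(q[...,1]/q[...,2]*c['fy']+c['cy']).astype(np.float32)
    im=cv2.remap(c['pixels'],u,v,cv2.INTER_CUBIC)[...,::-1].copy()
    for i,x in enumerate(xx):
        if abs(x*50-round(x*50))<.012: cv2.line(im,(0,i),(6,i),(0,0,255),1); cv2.putText(im,f'{x:.2f}',(8,i+4),0,.35,(0,0,255))
    for j,y in enumerate(yy):
        if abs(y*50-round(y*50))<.012: cv2.line(im,(j,0),(j,6),(0,0,255),1); cv2.putText(im,f'{y:.2f}',(j-12,16),0,.35,(0,0,255))
    return im
def load(n): return {k:(v if v.ndim else float(v)) for k,v in np.load('/tmp/'+n+'.npz').items()}
E
python3 - <<'E'
from h import *
t=load('top');s=load('scene')
def both(n,*a,**k): cv2.imwrite('pics/'+n,np.hstack([rect(t,*a,**k),rect(s,*a,**k)]))
both('rb.png',.02,.43,.70,-.16,.04,s=1.95)
both('rg.png',.006,.36,.56,.08,.25,s=2.3)
both('rd.png',.012,.54,.70,-.38,-.22,s=2.2)
E
```

```text
(no output)
```

View pics/rb.png

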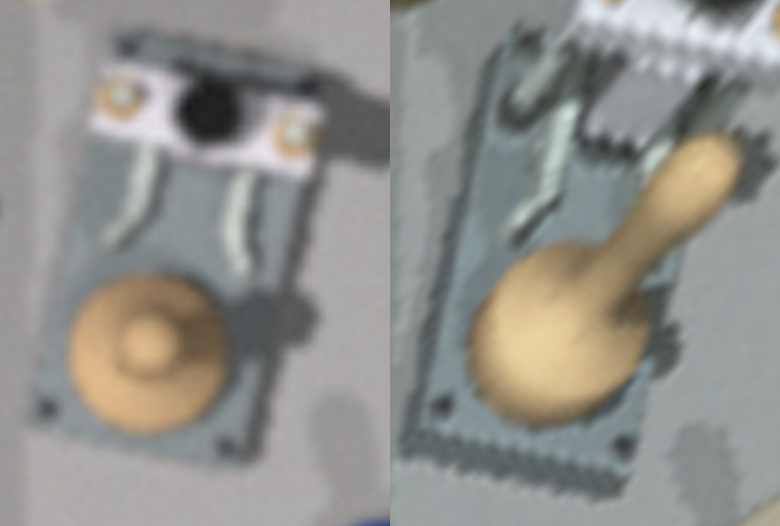

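View pics/rg.png

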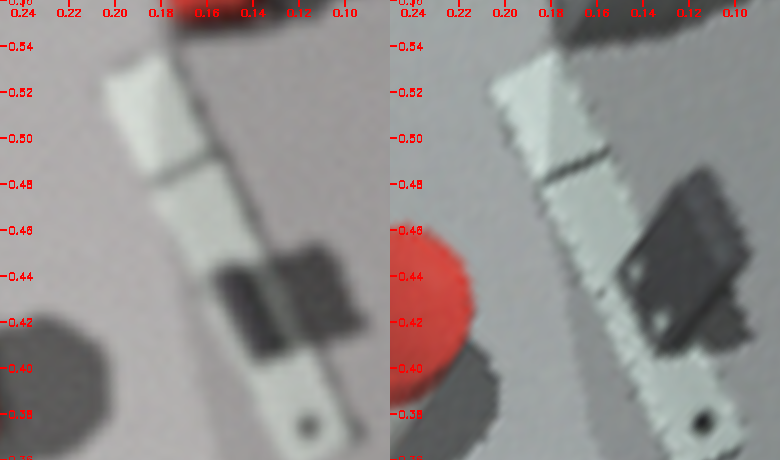

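View pics/rd.png

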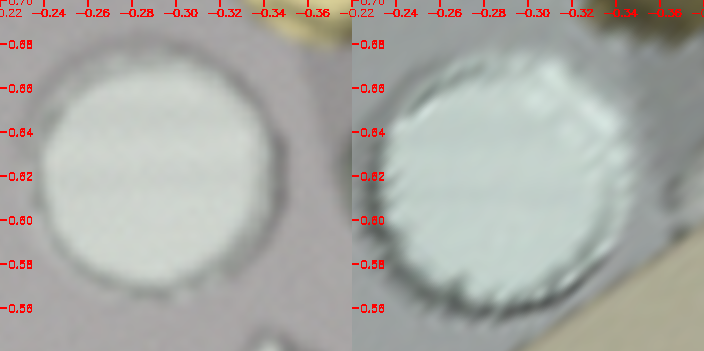

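Candidates, by top-camera pixel:
- **Tamper:** beech at (200,254) or blue at (236,287). I choose the beech one on the bed.
- **Gauge:** left at (220,201) with a square tip, or right at (218,328) with a forked tip. I choose the left one.

The crops confirm both choices. I'll turn the hand first so joint 6 stays in range.

```bash
cat >> h.py <<'E'
def goal(x,y,z,yaw=None):
    s=env.get_state(); M=rot(s['orientation']); d=np.array([x,y,z])-s['tcp_pos']
    cur=np.degrees(np.arctan2(M[1,0],M[0,0]))
    print('t',round(s['clock'],2),'tcp',s['tcp_pos'].round(4),'yaw',round(cur,2),'tilt',M[:,2].round(3),'F',s['wrist_force'].round(1),'gap',round(s['finger_gap'],4),'j',s['joint_pos'].round(2))
    print('units tool total',(M.T@d/0.8).round(4), 'rows',np.linalg.norm(d)/.0417)
    if yaw is not None: print('turn units',(-((yaw-cur+180)%360-180)/5).round(3))
E
Z='[[0,0,0],[0,0,0],[0,0,0],[0,0,0],[0,0,0]]'
for i in 1 2 3 4 5; do python3 -m creep '{"hand":[85,85,85,85,85],"delta_pos":[[0,0,0],[0,0,0],[0,0,0],[0,0,0],[0,0,0]],"turn":[-1,-1,-1,-1,-1]}' | tail -3; done
python3 -m creep '{"hand":[85,85,85,85,85],"delta_pos":[[0,0,0],[0,0,0],[0,0,0],[0,0,0],[0,0,0]],"turn":[-1,-1,-1,-1,-0.64]}'
python3 -c "
from h import *
goal(.519,-.036,.22,168.2)"
```

```text
orientation: [0.0, 0.923, 0.385, -0.0]
wrist_force: [0.3, 1.2, 0.8]
finger_gap: 0.085
orientation: [0.0, 0.818, 0.575, -0.0]
wrist_force: [-0.3, -1.1, -0.6]
finger_gap: 0.0851
orientation: [0.0, 0.674, 0.739, -0.0]
wrist_force: [-0.1, -0.4, -0.1]
finger_gap: 0.0849
orientation: [0.0, 0.498, 0.867, -0.0]
wrist_force: [-0.1, -0.2, 0.2]
finger_gap: 0.0851
orientation: [0.0, 0.299, 0.954, -0.0]
wrist_force: [-0.2, 1.0, -0.1]
finger_gap: 0.0848
clock: 3.8
tcp_pos: [0.1965, -0.5404, 0.2423]
orientation: [0.0, 0.101, 0.995, -0.0]
wrist_force: [-0.1, -0.6, 0.3]
finger_gap: 0.085
t 3.8 tcp [ 0.1965 -0.5404  0.2423] yaw 168.42 tilt [ 0. -0. -1.] F [-0.1 -0.6  0.3] gap 0.085 j [-1.36  0.31  0.05  1.3   0.   -1.16]
units tool total [-0.2683  0.6986  0.0279] rows 14.367015020038634
turn units 0.044
```

```bash
for i in 1 2 3; do python3 -m creep '{"hand":[85,85,85,85,85],"delta_pos":[[-0.018,0.0466,0.002],[-0.018,0.0466,0.002],[-0.018,0.0466,0.002],[-0.018,0.0466,0.002],[-0.018,0.0466,0.002]],"turn":[0,0,0,0,0]}' |tail -2; done
python3 - <<'E'
from h import *
goal(.519,-.036,.087)
for n in('top','scene'):
    c=env.read_camera(n); np.savez('/tmp/'+n+'.npz',**c)
    save(c,n+'1.png',(130,290,170,350),4)
E
```

```text
wrist_force: [0.5, -0.9, 0.8]
finger_gap: 0.0848
wrist_force: [-0.0, -1.1, 0.3]
finger_gap: 0.0852
wrist_force: [1.2, -0.2, 0.5]
finger_gap: 0.0848
t 5.05 tcp [ 0.5233 -0.0353  0.2185] yaw 168.2 tilt [ 0.001 -0.    -1.   ] F [ 1.2 -0.2  0.5] gap 0.0848 j [-0.22  0.22 -0.13  1.21 -0.   -0.01]
units tool total [ 0.0052 -0.0019  0.1643] rows 3.154616880861989
```

View pics/scene1.png

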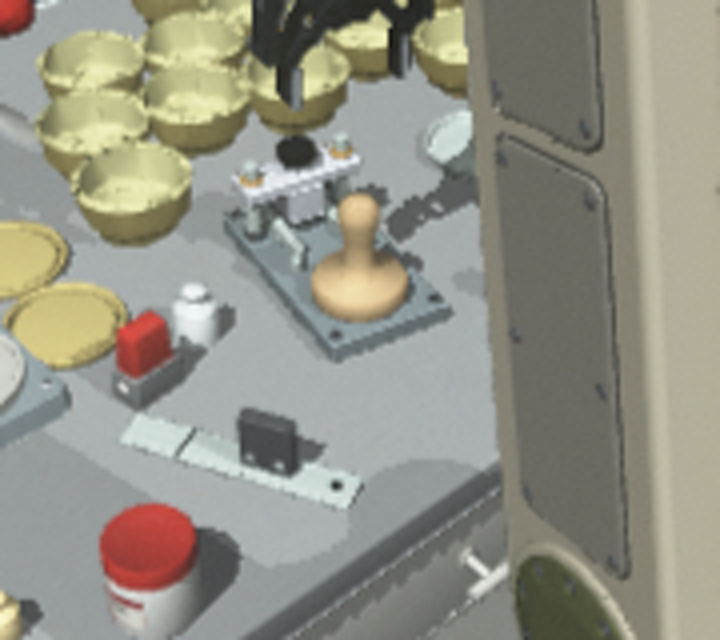

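View pics/top1.png

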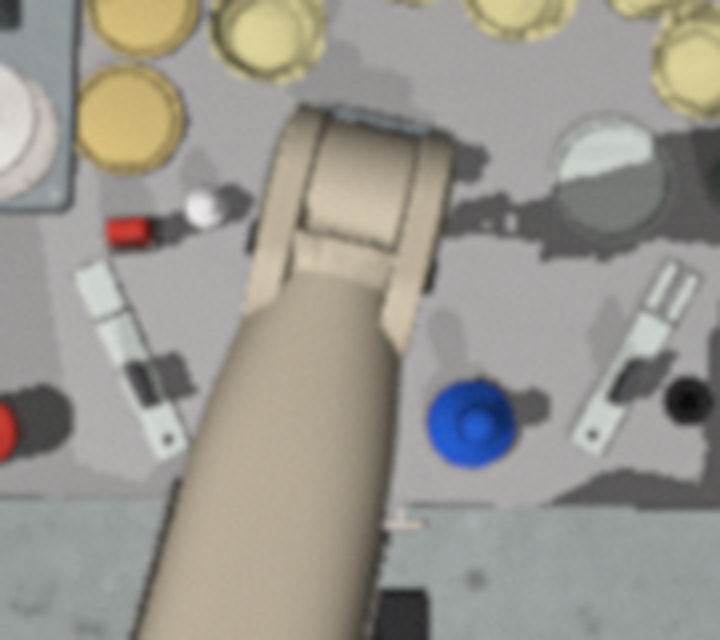

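```bash
python3 -m creep '{"hand":[85,85,85,85,85],"delta_pos":[[0.002,0,0.036],[0.002,0,0.036],[0.0015,-0.001,0.036],[0,0,0.036],[0,0,0.02]],"turn":[0,0,0,0,0]}' |tail -5
python3 -m creep '{"hand":[60,30,25,20,20],"delta_pos":[[0,0,0],[0,0,0],[0,0,0],[0,0,0],[0,0,0]],"turn":[0,0,0,0,0]}' 35|tail -5
python3 -m creep '{"hand":[20,20,20,20,20],"delta_pos":[[0,0,0],[0,0,0],[0,0,0],[0,0,0],[0,0,0]],"turn":[0,0,0,0,0]}' 35|tail -5
python3 - <<'E'
from h import *
goal(.519,-.036,.087)
E
```

```text
clock: 5.57
tcp_pos: [0.5159, -0.0372, 0.0842]
orientation: [-0.002, 0.103, 0.995, 0.0]
wrist_force: [-0.2, 1.1, 0.1]
finger_gap: 0.085
clock: 5.98
tcp_pos: [0.5193, -0.0375, 0.0888]
orientation: [0.002, 0.103, 0.995, -0.0]
wrist_force: [0.5, 1.1, 3.0]
finger_gap: 0.0315
clock: 6.4
tcp_pos: [0.5194, -0.0373, 0.0887]
orientation: [0.002, 0.103, 0.995, -0.0]
wrist_force: [-0.0, 1.6, 5.8]
finger_gap: 0.0312
t 6.4 tcp [ 0.5194 -0.0373  0.0887] yaw 168.2 tilt [ 0.003 -0.001 -1.   ] F [-0.   1.6  5.8] gap 0.0312 j [-0.23  0.31 -0.36  0.9   0.   -0.02]
units tool total [0.0008 0.0015 0.0021] rows 0.05249446094876422
```

```bash
python3 -m creep '{"hand":[60,60,60,60,60],"delta_pos":[[0,0,0],[0,0,0],[0,0,0.006],[0,0,0.006],[0,0,0]],"turn":[0,0,0,0,0]}' |tail -5
python3 -m creep '{"hand":[40,25,20,20,20],"delta_pos":[[0,0,0],[0,0,0],[0,0,0],[0,0,0],[0,0,0]],"turn":[0,0,0,0,0]}' 40|tail -2
python3 -m creep '{"hand":[20,20,20,20,20],"delta_pos":[[0,0,0],[0,0,0],[0,0,0],[0,0,0],[0,0,0]],"turn":[0,0,0,0,0]}' 40|tail -5
python3 - <<'E'
from h import *
goal(.519,-.036,.087)
E
```

```text
clock: 6.82
tcp_pos: [0.5169, -0.037, 0.076]
orientation: [-0.001, 0.103, 0.995, 0.0]
wrist_force: [0.3, -0.8, -0.8]
finger_gap: 0.0599
wrist_force: [0.1, -0.0, -0.5]
finger_gap: 0.0305
clock: 7.65
tcp_pos: [0.518, -0.0372, 0.0775]
orientation: [0.0, 0.103, 0.995, -0.0]
wrist_force: [-0.3, 0.3, -0.6]
finger_gap: 0.0309
t 7.65 tcp [ 0.518  -0.0372  0.0775] yaw 168.19 tilt [ 0. -0. -1.] F [-0.3  0.3 -0.6] gap 0.0309 j [-0.23  0.32 -0.37  0.88 -0.   -0.02]
units tool total [-0.0009  0.0017 -0.0119] rows 0.23118899520827174
```

```bash
python3 -m creep '{"hand":[20,20,20,20,20],"delta_pos":[[0,0,-0.01],[0,0,-0.03],[0,0,-0.04],[0,0,-0.04],[0,0,-0.03]],"turn":[0,0,0,0,0]}' |tail -5
python3 - <<'E'
from h import *
goal(.618,-.291,.19)
c=env.read_camera('scene'); save(c,'s2.png',(80,250,150,350),4)
E
```

```text
clock: 8.07
tcp_pos: [0.5184, -0.0374, 0.2005]
orientation: [0.001, 0.103, 0.995, -0.0]
wrist_force: [0.8, -0.9, -1.6]
finger_gap: 0.0305
t 8.07 tcp [ 0.5184 -0.0374  0.2005] yaw 168.18 tilt [ 0.002 -0.001 -1.   ] F [ 0.8 -0.9 -1.6] gap 0.0305 j [-0.23  0.22 -0.18  1.17 -0.   -0.02]
units tool total [-0.1868 -0.2848  0.0136] rows 6.53994577253412
```

View pics/s2.png

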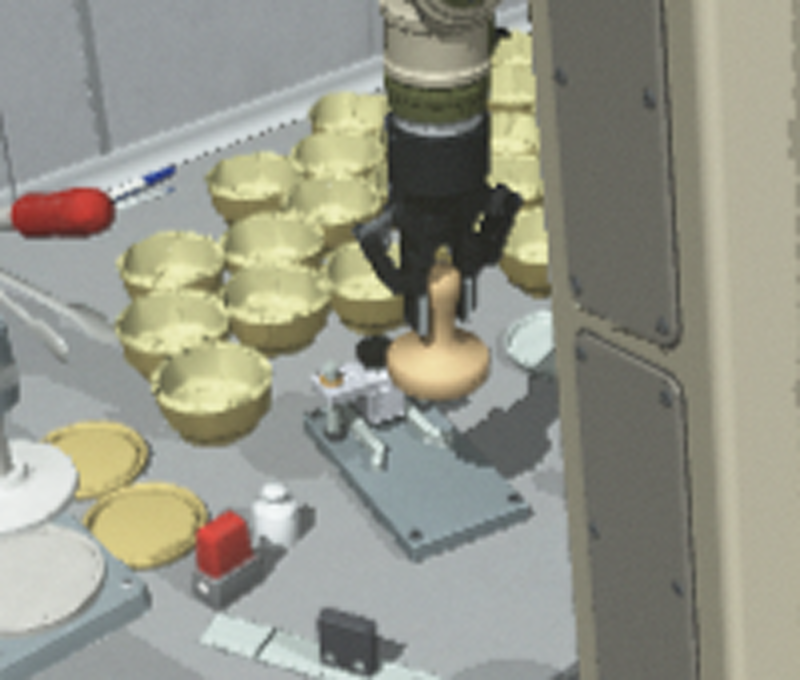

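```bash
for i in 1 2; do python3 -m creep '{"hand":[20,20,20,20,20],"delta_pos":[[-0.0187,-0.0285,0],[-0.0187,-0.0285,0],[-0.0187,-0.0285,0],[-0.0187,-0.0285,0],[-0.0187,-0.0285,0]],"turn":[0,0,0,0,0]}' |tail -1; done
python3 -m creep '{"hand":[20,20,20,20,20],"delta_pos":[[0,0,0],[0,0,0.01],[0,0,0.03],[0,0,0.04],[0,0,0.04]],"turn":[0,0,0,0,0]}' |tail -4
python3 - <<'E'
from h import *
goal(.618,-.291,.063)
c=env.read_camera('scene'); save(c,'s3.png',(80,250,200,400),4)
c=env.read_camera('top'); save(c,'t3.png',(120,270,240,400),4)
E
```

```text
finger_gap: 0.0308
finger_gap: 0.031
tcp_pos: [0.6178, -0.2901, 0.1012]
orientation: [0.001, 0.103, 0.995, -0.0]
wrist_force: [0.7, 0.0, -2.5]
finger_gap: 0.0309
t 9.37 tcp [ 0.6178 -0.2901  0.1012] yaw 168.23 tilt [ 0.002 -0.001 -1.   ] F [ 0.7  0.  -2.5] gap 0.0309 j [-0.56  0.59  0.12  1.1   0.   -0.35]
units tool total [-0.0004 -0.001   0.0477] rows 0.9161386066970109
```

View pics/s3.png

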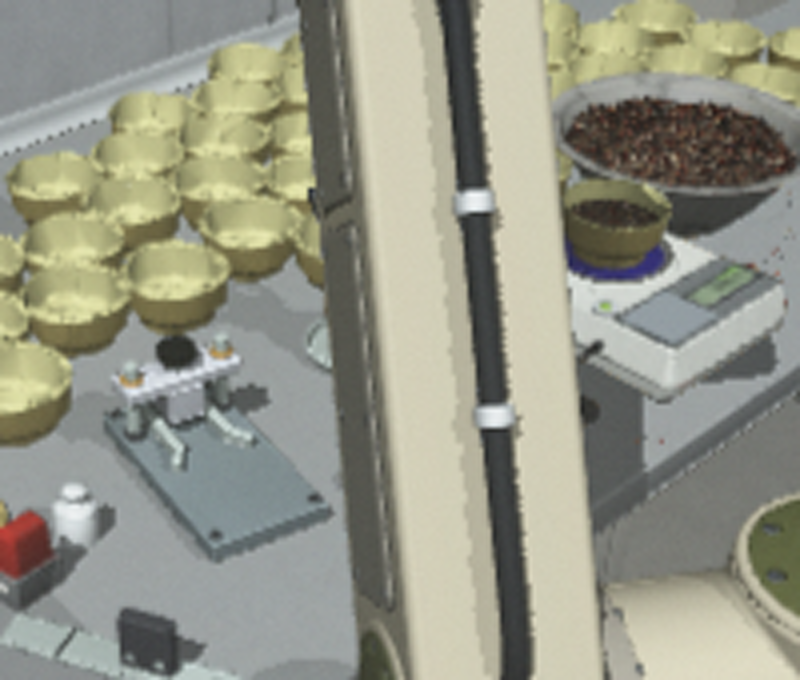

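View pics/t3.png

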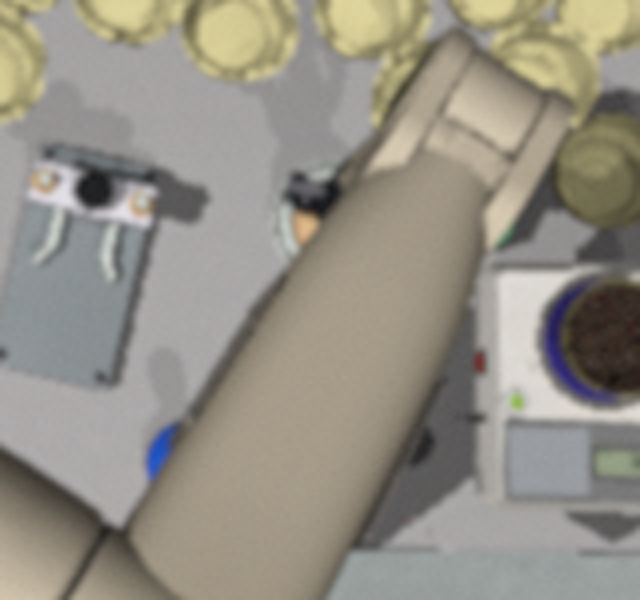

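```bash
python3 -m creep '{"hand":[20,20,20,20,20],"delta_pos":[[0,-0.001,0.016],[0,0,0.016],[0,0,0.01],[0,0,0.006],[0,0,0]],"turn":[0,0,0,0,0]}' |tail -5
python3 -m creep '{"hand":[20,40,55,55,55],"delta_pos":[[0,0,0],[0,0,0],[0,0,0],[0,0,0],[0,0,0]],"turn":[0,0,0,0,0]}' |tail -5
python3 -m creep '{"hand":[58,58,58,58,58],"delta_pos":[[0,0,-0.01],[0,0,-0.03],[0,0,-0.04],[0,0,-0.04],[0,0,-0.04]],"turn":[0,0,0,0,0]}' |tail -5
python3 - <<'E'
from h import *
goal(.424,.140,.2,205)
E
```

```text
clock: 9.88
tcp_pos: [0.6173, -0.2911, 0.0631]
orientation: [-0.0, 0.103, 0.995, 0.0]
wrist_force: [-0.3, 0.3, -2.2]
finger_gap: 0.0307
clock: 10.3
tcp_pos: [0.618, -0.2921, 0.064]
orientation: [0.001, 0.103, 0.995, -0.0]
wrist_force: [0.5, 0.2, -0.3]
finger_gap: 0.0553
clock: 10.72
tcp_pos: [0.6173, -0.2916, 0.1931]
orientation: [0.0, 0.103, 0.995, -0.0]
wrist_force: [-0.3, -1.0, 0.0]
finger_gap: 0.0581
t 10.72 tcp [ 0.6173 -0.2916  0.1931] yaw 168.18 tilt [ 0. -0. -1.] F [-0.3 -1.   0. ] gap 0.0581 j [-0.56  0.54  0.28  1.3  -0.   -0.35]
units tool total [ 0.347   0.4786 -0.0087] rows 11.342722914250343
turn units -7.364
```

```bash
for i in 1 2 3; do python3 -m creep '{"hand":[58,58,58,58,58],"delta_pos":[[0.0231,0.0319,-0.0006],[0.0231,0.0319,-0.0006],[0.0231,0.0319,-0.0006],[0.0231,0.0319,-0.0006],[0.0231,0.0319,-0.0006]],"turn":[0,0,0,0,0]}' |tail -1; done
python3 -m creep '{"hand":[58,58,58,58,58],"delta_pos":[[0,0,0],[0,0,0],[0,0,0],[0,0,0],[0,0,0]],"turn":[-1,-1,-1,-1,-1]}' |tail -1
python3 -m creep '{"hand":[58,58,58,58,58],"delta_pos":[[0,0,0],[0,0,0],[0,0,0],[0,0,0],[0,0,0]],"turn":[-1,-1,-0.36,0,0]}' |tail -1
python3 - <<'E'
from h import *
goal(.424,.140,.04,205)
s=env.read_camera('scene'); save(s,'s4.png',(110,290,150,330),3.3)
t=env.read_camera('top'); save(t,'t4.png',(120,270,150,370),3.5)
np.savez('/tmp/top.npz',**t);np.savez('/tmp/scene.npz',**s)
for n in('top','scene'):
  for k in ('gauge','gauge_line','gate_mouth','gate_knob','tamper','dish'):
    print(n,k,[(np.round(x['location'],1).tolist(),round(x['score'],2)) for x in env.pinpoint(n,k)[:2]])
E
```

```text
finger_gap: 0.0581
finger_gap: 0.0581
finger_gap: 0.0578
finger_gap: 0.0578
finger_gap: 0.0583
t 12.8 tcp [0.4248 0.1397 0.1989] yaw -155.08 tilt [ 0.001  0.    -1.   ] F [-0.2  0.3  0.3] gap 0.0583 j [ 0.14  0.09 -0.35  1.14 -0.   -0.3 ]
units tool total [0.0009 0.0008 0.1987] rows 3.811237528105899
turn units -0.017
top gauge [([222.3, 198.8], 0.54)]
top gauge_line [([208.5, 199.1], 0.55)]
top gate_mouth [([173.2, 261.2], 0.74)]
top gate_knob [([168.4, 263.5], 0.76)]
top tamper [([233.5, 285.9], 0.68)]
top dish [([175.0, 324.6], 0.86)]
scene gauge [([242.3, 229.1], 0.96)]
scene gauge_line [([238.3, 215.8], 0.86)]
scene gate_mouth [([187.3, 249.3], 0.6)]
scene gate_knob [([169.4, 237.6], 0.7)]
scene tamper [([165.3, 292.6], 0.82), ([287.8, 171.7], 0.67)]
scene dish [([168.9, 291.8], 0.66)]
```

View pics/s4.png

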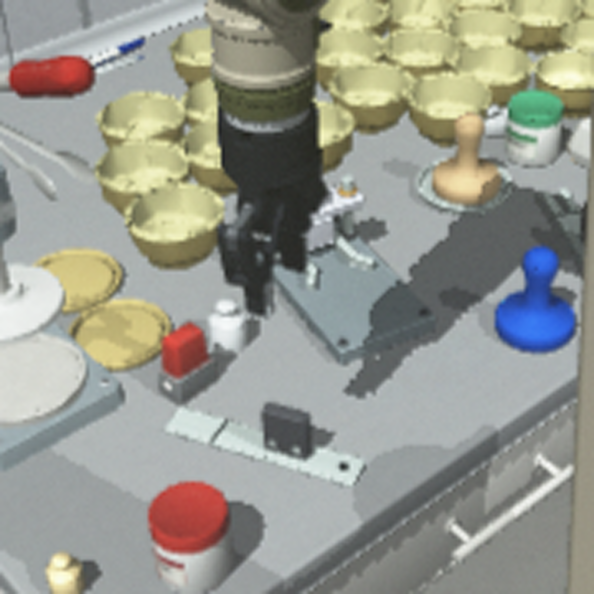

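View pics/t4.png

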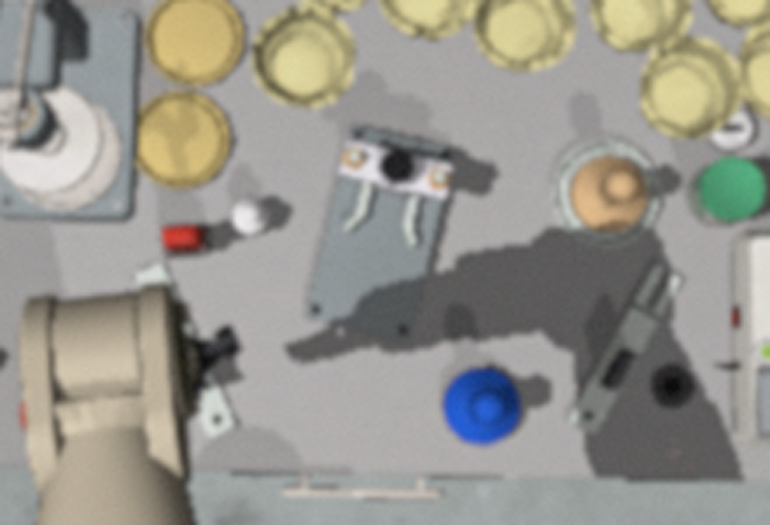

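```bash
python3 -m creep '{"hand":[58,58,58,58,58],"delta_pos":[[0.001,0.001,0.045],[0,0,0.045],[0,0,0.045],[0,0,0.04],[0,0,0.025]],"turn":[0,0,0,0,0]}' |tail -5
python3 -m creep '{"hand":[58,58,40,25,10],"delta_pos":[[0,0,0.01],[0,0,0],[0,0,0],[0,0,0],[0,0,0]],"turn":[0,0,0,0,0]}' 40|tail -4
python3 -m creep '{"hand":[8,8,8,8,8],"delta_pos":[[0,0,0],[0,0,0],[0,0,0],[0,0,0],[0,0,0]],"turn":[0,0,0,0,0]}' 60|tail -5
python3 - <<'E'
from h import *
goal(.424,.140,.03,205)
t=load('top')
cv2.imwrite('pics/rb2.png',rect(t,.02,.43,.70,-.16,.04,s=2.2))
s=load('scene')
cv2.imwrite('pics/rb3.png',rect(s,.02,.43,.70,-.16,.04,s=2.2))
E
```

```text
clock: 13.92
tcp_pos: [0.4216, 0.1398, 0.0354]
orientation: [-0.002, -0.216, 0.976, 0.0]
wrist_force: [0.8, -0.2, 0.5]
finger_gap: 0.0583
tcp_pos: [0.4251, 0.1403, 0.0318]
orientation: [0.002, -0.216, 0.976, -0.0]
wrist_force: [0.0, 0.4, 0.7]
finger_gap: 0.0221
clock: 14.75
tcp_pos: [0.425, 0.1403, 0.0317]
orientation: [0.002, -0.216, 0.976, -0.0]
wrist_force: [-0.2, 0.9, 7.3]
finger_gap: 0.0134
t 14.75 tcp [0.425  0.1403 0.0317] yaw -155.02 tilt [ 0.003  0.    -1.   ] F [-0.2  0.9  7.3] gap 0.0134 j [ 0.14  0.25 -0.61  0.71 -0.   -0.3 ]
units tool total [0.0013 0.0002 0.0022] rows 0.048501145388230284
turn units -0.004
```

View pics/rb2.png

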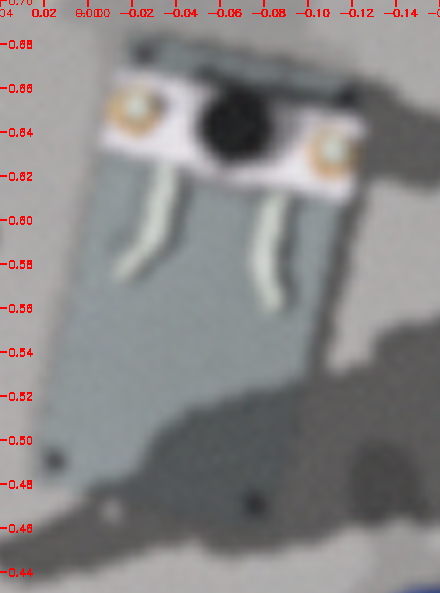

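View pics/rb3.png

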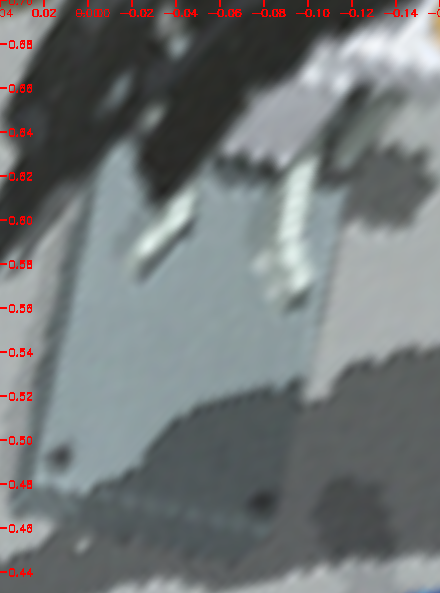

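```bash
python3 -m creep '{"hand":[8,8,8,8,8],"delta_pos":[[0,0,-0.01],[0,0,-0.03],[0,0,-0.035],[0,0,-0.035],[0,0,-0.02]],"turn":[0,0,0,0,0]}' 80 |tail -4
python3 -m creep '{"hand":[8,8,8,8,8],"delta_pos":[[0,0,0],[0,0,0],[0,0,0],[0,0,0],[0,0,0]],"turn":[0.5,1,1,1,1]}' |tail -1
python3 -m creep '{"hand":[8,8,8,8,8],"delta_pos":[[0,0,0],[0,0,0],[0,0,0],[0,0,0],[0,0,0]],"turn":[1,1,0.96,0,0]}' |tail -1
python3 - <<'E'
from h import *
goal(.4278,-.0192,.12,167.7)
E
```

```text
tcp_pos: [0.4242, 0.1402, 0.1374]
orientation: [0.001, -0.216, 0.976, -0.0]
wrist_force: [0.5, 0.1, -1.2]
finger_gap: 0.0133
finger_gap: 0.0134
finger_gap: 0.0132
t 16.0 tcp [0.4232 0.14   0.1345] yaw 167.82 tilt [-0. -0. -1.] F [ 0.3 -0.2 -3.1] gap 0.0132 j [ 0.14  0.13 -0.46  0.98 -0.    0.35]
units tool total [-0.0476 -0.1933  0.0182] rows 3.8360085389873793
turn units 0.024
```

```bash
python3 -m creep '{"hand":[8,8,8,8,8],"delta_pos":[[-0.0095,-0.0387,0.0],[-0.0095,-0.0387,0],[-0.0095,-0.0387,0],[-0.0095,-0.0387,0],[-0.0095,-0.0387,0]],"turn":[0.02,0,0,0,0]}' |tail -1
python3 -m creep '{"hand":[8,8,8,8,8],"delta_pos":[[0,0,0],[0,0,0],[0,0,0.02],[0,0,0.02],[0,0,0]],"turn":[0,0,0,0,0]}' |tail -1
python3 - <<'E'
from h import *
goal(.4278,-.0192,.057,167.7)
s=env.read_camera('scene'); save(s,'s5.png',(150,270,170,330),4.8)
t=env.read_camera('top'); save(t,'t5.png',(140,260,190,350),4.8)
np.savez('/tmp/top.npz',**t);np.savez('/tmp/scene.npz',**s)
E
```

```text
finger_gap: 0.0136
finger_gap: 0.0131
t 16.83 tcp [ 0.4252 -0.0179  0.1001] yaw 167.72 tilt [-0.004  0.001 -1.   ] F [ 0.2  0.1 -2.8] gap 0.0131 j [-0.23  0.13 -0.56  0.89  0.   -0.02]
units tool total [-0.0037 -0.0009  0.0538] rows 1.035583823448215
turn units 0.004
```

View pics/s5.png

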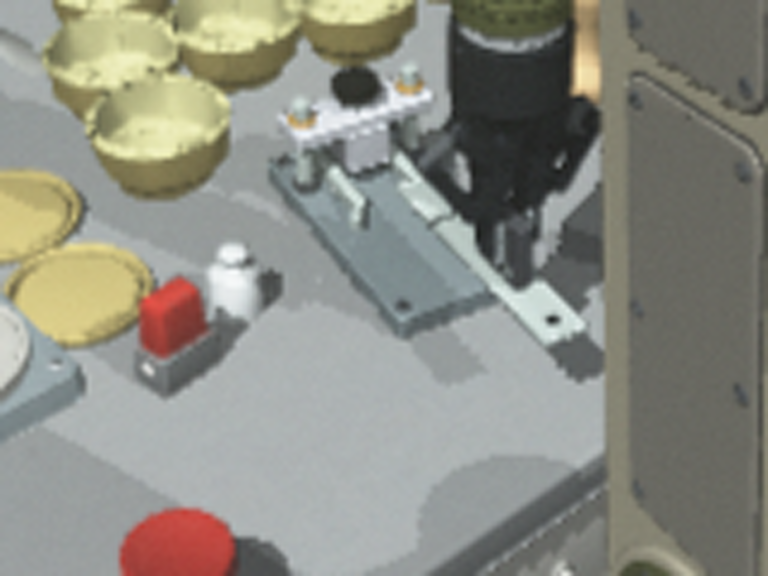

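View pics/t5.png

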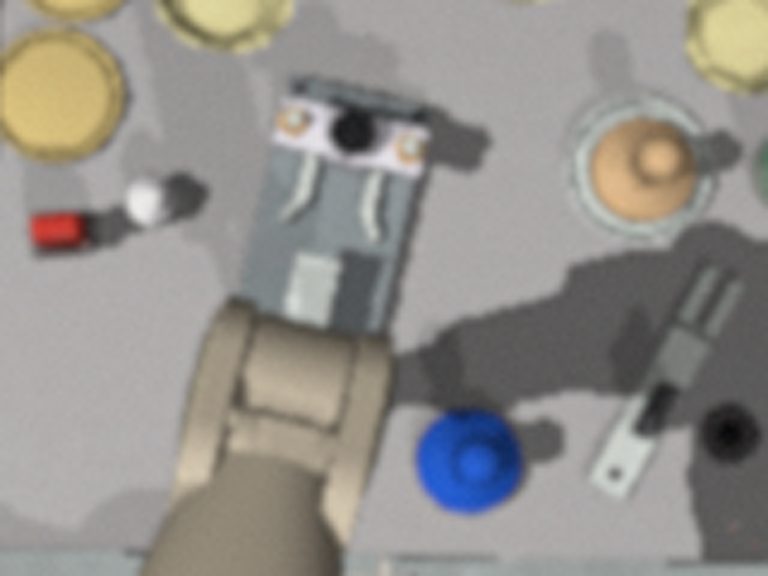

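```bash
python3 -m creep '{"hand":[8,8,8,8,8],"delta_pos":[[0,0,0.02],[0,0,0.02],[0,0,0.014],[0,0,0.003],[0,0,0]],"turn":[0,0,0,0,0]}' |tail -4
python3 - <<'E'
from h import *
goal(.4278,-.0192,.0535,167.7)
s=env.read_camera('scene')
t=env.read_camera('top')
np.savez('/tmp/top.npz',**t);np.savez('/tmp/scene.npz',**s)
a=(.45,.70,-.16,.04)
cv2.imwrite('pics/r6.png',np.hstack([rect(t,.026,*a,s=1.98),rect(s,.026,*a,s=1.98)]))
E
```

```text
tcp_pos: [0.4273, -0.0188, 0.0569]
orientation: [-0.0, 0.107, 0.994, 0.0]
wrist_force: [-0.8, -0.4, -0.9]
finger_gap: 0.0133
t 17.35 tcp [ 0.4273 -0.0188  0.0569] yaw 167.66 tilt [-0.001  0.    -1.   ] F [-0.8 -0.4 -0.9] gap 0.0133 j [-0.23  0.19 -0.62  0.77  0.   -0.02]
units tool total [-0.0007 -0.0004  0.0042] rows 0.082307442592268
turn units -0.008
```

View pics/r6.png

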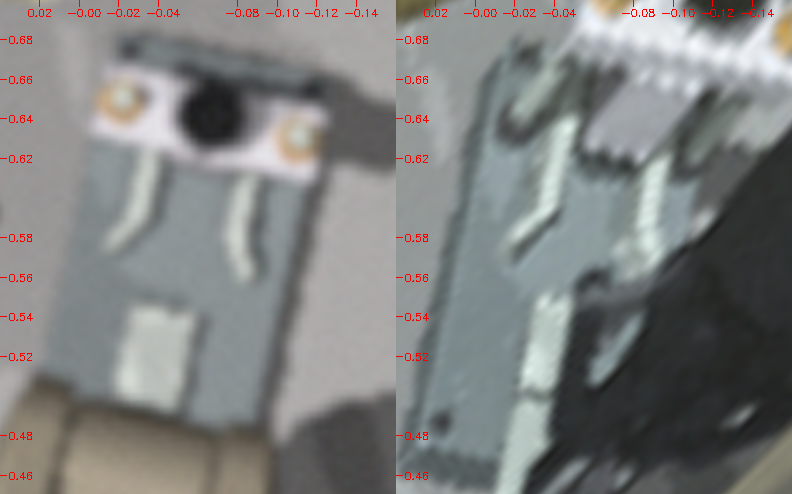

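```bash
python3 -m creep '{"hand":[8,8,8,8,8],"delta_pos":[[0,-0.002,0.003],[-0.01,0,0.002],[-0.015,0,0],[-0.02,0,0],[-0.0175,0,0]],"turn":[0,0,0,0,0]}' |tail -5
python3 -m creep '{"hand":[8,8,8,8,8],"delta_pos":[[0,0,0],[0,0,0],[0,0,0],[0,0,0],[0,0,0]],"turn":[0,0,0,0,0]}' |tail -5
python3 - <<'E'
from h import *
goal(.545,-.0448,.0517,167.7)
s=env.read_camera('scene')
t=env.read_camera('top')
np.savez('/tmp/top.npz',**t);np.savez('/tmp/scene.npz',**s)
a=(.45,.70,-.16,.04)
cv2.imwrite('pics/r7.png',np.hstack([rect(t,.026,*a,s=1.98),rect(s,.026,*a,s=1.98)]))
E
```

```text
clock: 17.87
tcp_pos: [0.4776, -0.0321, 0.0531]
orientation: [0.001, 0.108, 0.994, -0.0]
wrist_force: [0.5, 0.9, -1.6]
finger_gap: 0.0125
clock: 18.28
tcp_pos: [0.475, -0.0314, 0.0526]
orientation: [-0.0, 0.108, 0.994, 0.0]
wrist_force: [0.9, -0.3, -2.2]
finger_gap: 0.013
t 18.28 tcp [ 0.475  -0.0314  0.0526] yaw 167.59 tilt [-0.001  0.    -1.   ] F [ 0.9 -0.3 -2.2] gap 0.013 j [-0.23  0.27 -0.51  0.79 -0.   -0.02]
units tool total [-0.089   0.0024  0.001 ] rows 1.7089888981893036
turn units -0.022
```

View pics/r7.png

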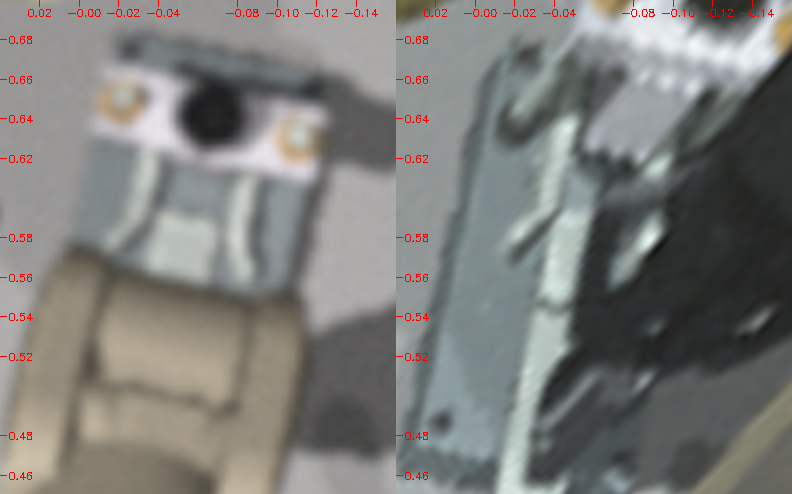

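```bash
python3 -m creep '{"hand":[8,8,8,8,8],"delta_pos":[[-0.01,0,0.0005],[-0.02,0,0],[-0.02,0,0],[-0.02,0,0],[-0.016,0,0]],"turn":[0,0,0,0,0]}' |tail -5
python3 -m creep '{"hand":[8,8,8,8,8],"delta_pos":[[0,0,0],[0,0,0],[0,0,0],[0,0,0],[0,0,0]],"turn":[0,0,0,0,0]}' |tail -5
python3 - <<'E'
from h import *
goal(.545,-.0448,.0517,167.7)
s=env.read_camera('scene')
t=env.read_camera('top')
np.savez('/tmp/top.npz',**t);np.savez('/tmp/scene.npz',**s)
a=(.45,.70,-.16,.04)
cv2.imwrite('pics/r8.png',np.hstack([rect(t,.026,*a,s=1.98),rect(s,.026,*a,s=1.98)]))
save(s,'s8.png',(150,240,200,310),7)
E
```

```text
clock: 18.8
tcp_pos: [0.545, -0.0469, 0.0525]
orientation: [0.001, 0.108, 0.994, -0.0]
wrist_force: [0.1, 0.8, -1.7]
finger_gap: 0.0132
clock: 19.22
tcp_pos: [0.5423, -0.0461, 0.0522]
orientation: [-0.0, 0.108, 0.994, 0.0]
wrist_force: [-1.2, -0.4, -2.9]
finger_gap: 0.0129
t 19.22 tcp [ 0.5423 -0.0461  0.0522] yaw 167.59 tilt [-0.001  0.    -1.   ] F [-1.2 -0.4 -2.9] gap 0.0129 j [-0.23  0.39 -0.34  0.84 -0.   -0.02]
units tool total [-0.0029  0.0024  0.0007] rows 0.07369832907994563
turn units -0.022
```

View pics/r8.png

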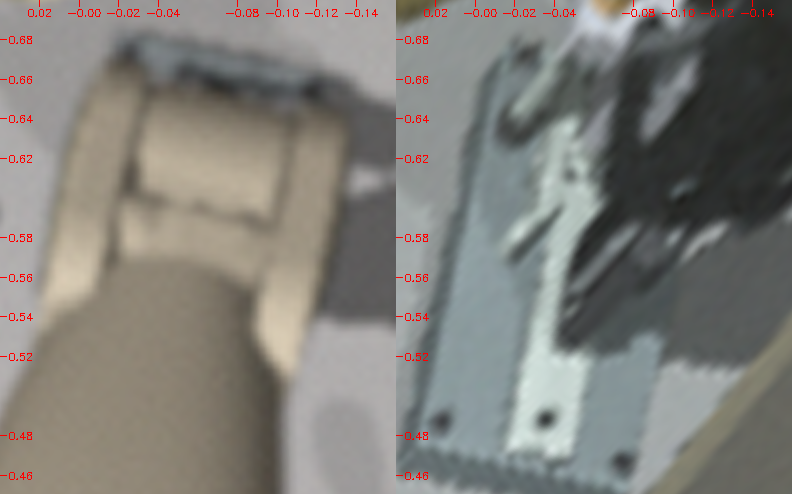

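View pics/s8.png

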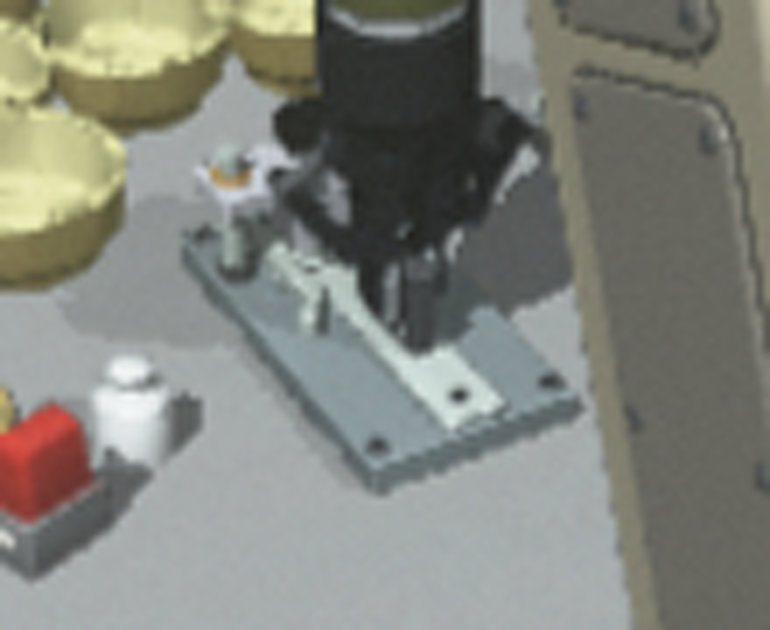

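```bash
python3 -m creep '{"hand":[8,8,8,8,8],"delta_pos":[[-0.0023,0.0008,0.0005],[0,0,0],[0,0,0],[0,0,0],[0,0,0]],"turn":[0,0,0,0,0]}' |tail -5
python3 -m creep '{"hand":[20,40,45,45,45],"delta_pos":[[0,0,0],[0,0,0],[0,0,0],[0,0,-0.01],[0,0,-0.03]],"turn":[0,0,0,0,0]}' |tail -5
python3 -m creep '{"hand":[45,45,45,45,45],"delta_pos":[[0,0,-0.04],[0,0,-0.04],[0.02,0,-0.04],[0.05,0,0],[0.05,0,0]],"turn":[0,0,0,0,0]}' |tail -5
python3 -m creep '{"hand":[45,45,45,45,45],"delta_pos":[[0.02,0.04,0],[0,0.05,0],[0,0.05,0],[0,0.05,0],[0,0,0]],"turn":[0,0,0,0,0]}' |tail -5
python3 - <<'E'
from h import *
s=env.read_camera('scene')
t=env.read_camera('top')
np.savez('/tmp/top.npz',**t);np.savez('/tmp/scene.npz',**s)
a=(.45,.70,-.16,.04)
cv2.imwrite('pics/r9.png',np.hstack([rect(t,.026,*a,s=1.98),rect(s,.026,*a,s=1.98)]))
save(s,'s9.png',(150,240,200,310),7)
save(t,'t9.png',(140,230,220,330),7)
for n in('top','scene'):
  for k in ('gauge_line','gate_mouth','gate_knob','gauge'):
    print(n,k,[(np.round(x['location'],1).tolist(),round(x['score'],2)) for x in env.pinpoint(n,k)[:2]])
E
```

```text
clock: 19.73
tcp_pos: [0.5452, -0.0461, 0.052]
orientation: [0.0, 0.108, 0.994, -0.0]
wrist_force: [-0.7, 0.5, -1.3]
finger_gap: 0.0128
clock: 20.15
tcp_pos: [0.5425, -0.0456, 0.0816]
orientation: [-0.003, 0.108, 0.994, 0.0]
wrist_force: [-0.1, 0.1, 0.3]
finger_gap: 0.0449
clock: 20.57
tcp_pos: [0.4532, -0.0261, 0.1829]
orientation: [0.003, 0.108, 0.994, -0.0]
wrist_force: [-0.3, 0.6, 1.2]
finger_gap: 0.0448
clock: 20.98
tcp_pos: [0.4695, 0.132, 0.1811]
orientation: [0.002, 0.105, 0.994, 0.002]
wrist_force: [0.4, -0.6, 0.8]
finger_gap: 0.0448
top gauge_line [([171.8, 260.1], 0.92), ([186.9, 204.6], 0.44)]
top gate_mouth [([169.7, 260.8], 0.95)]
top gate_knob [([168.9, 265.8], 0.53)]
top gauge [([186.6, 258.3], 0.66)]
scene gauge_line [([183.3, 247.2], 0.57)]
scene gate_mouth [([184.9, 245.5], 0.73)]
scene gate_knob [([168.8, 240.9], 0.61)]
scene gauge [([193.7, 255.3], 0.69)]
```

View pics/r9.png

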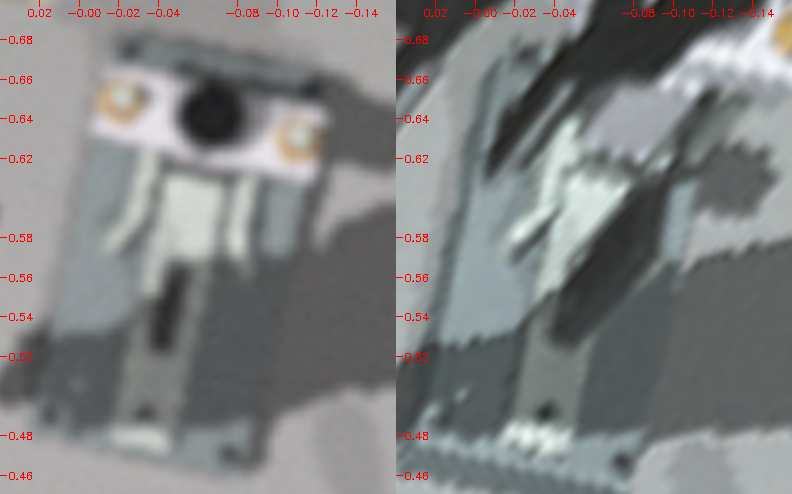

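View pics/s9.png

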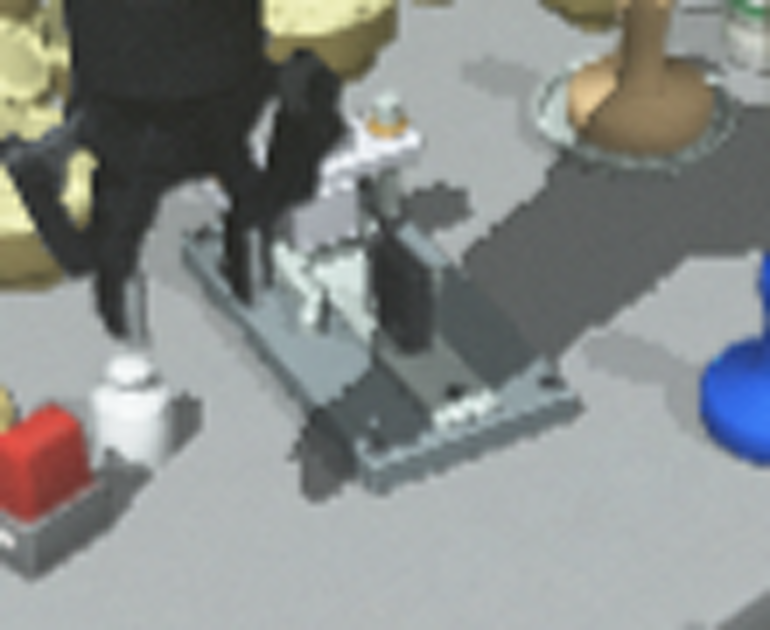

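View pics/t9.png

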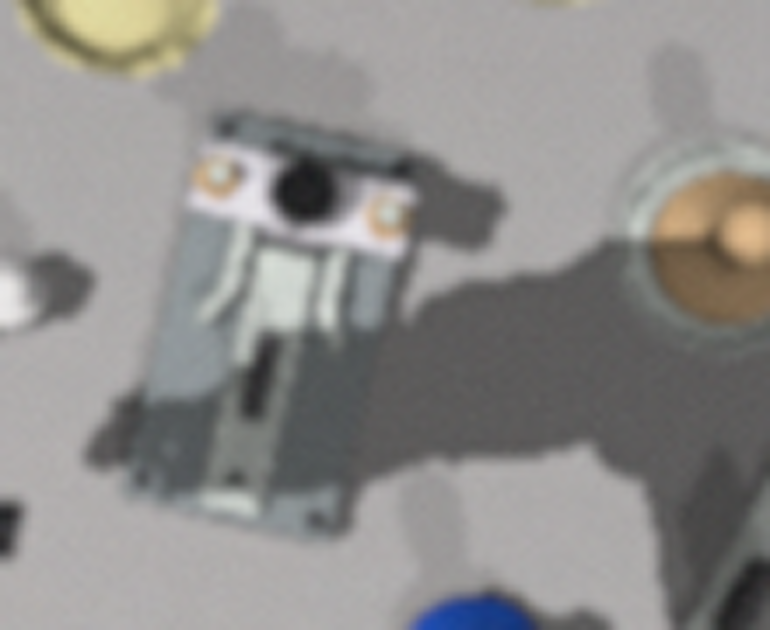

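Run:
```python
from h import *
t=load('top');s=load('scene')
th=np.radians(-12.3); o=np.array([.6125,-.0595]); ex=np.array([np.cos(th),np.sin(th)]); ey=np.array([-np.sin(th),np.cos(th)])
def view(c,z,x0,x1,y0,y1,sc):
    xs=np.arange(x1,x0,-1/sc)/1000; ys=np.arange(y1,y0,-1/sc)/1000
    X,Y=np.meshgrid(xs,ys,indexing='ij')
    P=np.concatenate([o+X[...,None]*ex+Y[...,None]*ey,np.full(X.shape+(1,),z)],-1)-np.array(c['origin'])
    q=P@rot(c['orientation'])
    return cv2.remap(c['pixels'],(q[...,0]/q[...,2]*c['fx']+c['cx']).astype(np.float32),(q[...,1]/q[...,2]*c['fy']+c['cy']).astype(np.float32),cv2.INTER_CUBIC)[...,::-1].copy()
for n,c in(('top',t),('scene',s)):
    for z in (.02,.026):
        print(n,z)
        for lo,hi,step in ((-156,-128,2),(-20,12,2)):
            for yy in ([-13,-9],[7,11],[22,34],[-34,-22]):
                v=view(c,z,lo,hi,yy[0],yy[1],.5 if False else 1).mean(axis=(1,2)).astype(int)[::-1]
                print(lo,yy,v[::step].tolist())
    im=view(c,.026,-160,30,-60,60,3); 
    for x in range(-160,31,10): cv2.line(im,(0,int((30-x)*3)),(8 if x else 30,int((30-x)*3)),(0,0,255),1)
    cv2.imwrite(f'pics/g9{n}.png',im)
a=cv2.imread('pics/g9top.png');b=cv2.imread('pics/g9scene.png');cv2.imwrite('pics/g9.png',np.hstack([a,b]))
```

```text
top 0.02
-156 [-13, -9] [176, 174, 167, 158, 151, 149, 159, 173, 188, 195, 193, 179, 161, 142]
-156 [7, 11] [174, 172, 169, 163, 156, 155, 163, 176, 185, 183, 174, 155, 138, 123]
-156 [22, 34] [175, 173, 170, 163, 154, 144, 135, 124, 114, 103, 95, 89, 88, 87]
-156 [-34, -22] [175, 173, 167, 160, 152, 147, 144, 145, 145, 144, 143, 142, 141, 135]
-20 [-13, -9] [202, 204, 206, 206, 206, 203, 198, 186, 164, 140, 125, 128, 149, 174, 189, 188]
-20 [7, 11] [200, 202, 205, 209, 212, 211, 207, 190, 168, 141, 127, 130, 149, 170, 185, 189]
-20 [22, 34] [173, 171, 172, 173, 175, 177, 176, 176, 174, 173, 173, 173, 177, 184, 197, 211]
-20 [-34, -22] [170, 170, 172, 174, 176, 176, 175, 172, 170, 167, 163, 158, 158, 167, 187, 206]
top 0.026
-156 [-13, -9] [175, 173, 166, 157, 150, 150, 160, 175, 189, 195, 191, 176, 159, 140]
-156 [7, 11] [174, 172, 169, 163, 156, 156, 165, 177, 185, 183, 171, 152, 135, 122]
-156 [22, 34] [175, 173, 169, 162, 153, 143, 133, 123, 113, 102, 94, 89, 88, 87]
-156 [-34, -22] [175, 173, 167, 159, 151, 146, 144, 145, 145, 144, 143, 142, 141, 134]
-20 [-13, -9] [203, 204, 20
[... 1074 characters left out ...]
-156 [-13, -9] [113, 130, 149, 157, 154, 152, 168, 194, 212, 220, 216, 197, 170, 146]
-156 [7, 11] [119, 136, 152, 161, 158, 149, 151, 172, 200, 217, 213, 194, 165, 140]
-156 [22, 34] [126, 144, 159, 161, 153, 139, 121, 104, 93, 89, 89, 89, 90, 91]
-156 [-34, -22] [120, 139, 154, 158, 157, 156, 155, 155, 155, 156, 156, 150, 135, 115]
-20 [-13, -9] [177, 193, 206, 214, 219, 218, 208, 193, 172, 151, 139, 131, 122, 117, 128, 149]
-20 [7, 11] [193, 199, 203, 207, 216, 221, 217, 199, 174, 153, 149, 161, 174, 179, 181, 182]
-20 [22, 34] [151, 149, 147, 147, 147, 147, 146, 143, 138, 135, 131, 123, 117, 114, 111, 109]
-20 [-34, -22] [52, 52, 53, 54, 55, 56, 57, 60, 66, 74, 82, 88, 94, 105, 124, 142]
```

View pics/g9.png

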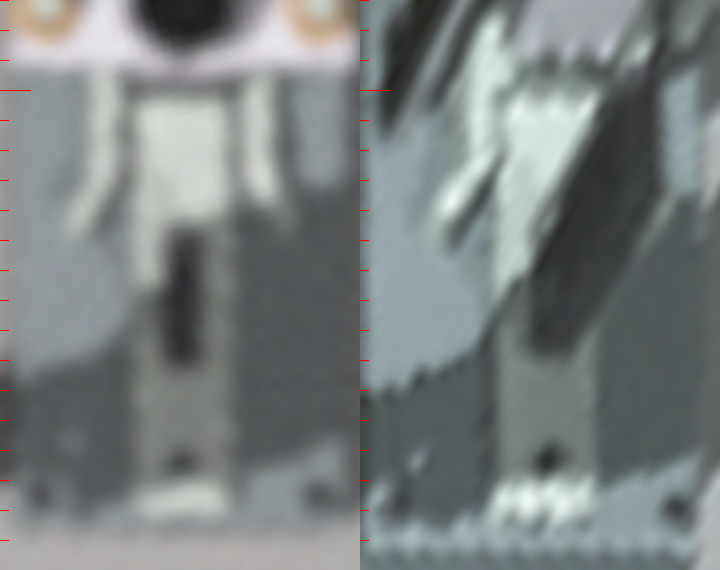

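Run:
```python
from h import *
t=load('top');s=load('scene')
th=np.radians(-12.3); o=np.array([.6125,-.0595]); ex=np.array([np.cos(th),np.sin(th)]); ey=np.array([-np.sin(th),np.cos(th)])
def view(c,z,x0,x1,y0,y1,sc):
    xs=np.arange(x1,x0,-1/sc)/1000; ys=np.arange(y1,y0,-1/sc)/1000
    X,Y=np.meshgrid(xs,ys,indexing='ij')
    P=np.concatenate([o+X[...,None]*ex+Y[...,None]*ey,np.full(X.shape+(1,),z)],-1)-np.array(c['origin'])
    q=P@rot(c['orientation'])
    return cv2.remap(c['pixels'],(q[...,0]/q[...,2]*c['fx']+c['cx']).astype(np.float32),(q[...,1]/q[...,2]*c['fy']+c['cy']).astype(np.float32),cv2.INTER_CUBIC)[...,::-1].copy()
for y in([-36,-24],[24,36],[-30,30]):
    print(y,view(t,.088,-12,52,*y,1).mean(axis=(1,2)).astype(int)[::-1][::2].tolist())
g=view(t,.1,-10,60,-35,35,2).astype(int).sum(-1)
ii=np.argwhere(g<230); print('knob along',60-ii[:,0].mean()/2,'lat',35-ii[:,1].mean()/2,len(ii)/4)
ii=np.argwhere(g<300); print('knob along',60-ii[:,0].mean()/2,'lat',35-ii[:,1].mean()/2,len(ii)/4)
im=np.hstack([view(t,.1,-20,60,-60,60,3),view(s,.033,-40,60,-60,60,3)[:240]])
cv2.imwrite('pics/g10.png',im)
p=cloud(t); X,Y,Z=p[...,0],p[...,1],p[...,2]; m=(abs(X-.63)<.03)&(abs(Y+.063)<.02)&(t['pixels'].astype(int).sum(-1)<150); print('knob z',np.nanmedian(Z[m]),m.sum(), 'bed z',np.nanmedian(Z[(abs(X-.56)<.02)&(abs(Y-.0)<.008)]))
```

```text
[-36, -24] [149, 147, 146, 147, 156, 175, 198, 217, 225, 227, 223, 217, 208, 200, 189, 181, 173, 169, 167, 166, 165, 160, 147, 126, 101, 84, 82, 93, 107, 117, 119, 119]
[24, 36] [161, 161, 161, 164, 172, 187, 204, 218, 223, 223, 219, 213, 207, 199, 190, 180, 170, 167, 174, 187, 199, 202, 190, 169, 146, 130, 124, 123, 124, 122, 120, 118]
[-30, 30] [160, 146, 140, 147, 161, 178, 190, 190, 180, 163, 145, 129, 117, 110, 105, 101, 98, 97, 99, 103, 106, 107, 104, 96, 87, 83, 88, 99, 110, 115, 113, 110]
knob along 22.232089102950027 lat -2.4086393738711607 830.5
knob along 25.730283911671926 lat -3.889195583596212 1268.0
knob z 0.10059133289838573 44 bed z 0.019834234439815246
```

View pics/g10.png

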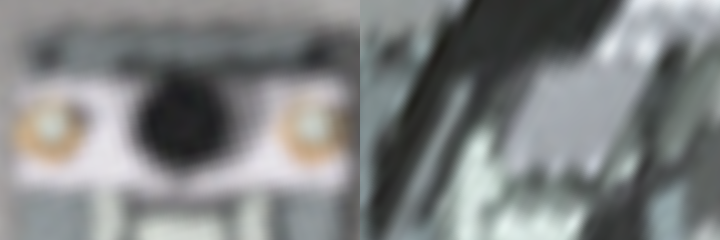

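Run:
```python
from h import *
goal(.631,-.0636,.18,167.7)
```

```text
t 21.48 tcp [0.4683 0.1254 0.1799] yaw 167.48 tilt [-0. -0. -1.] F [ 0.5 -0.   0.3] gap 0.0447 j [ 0.1   0.17 -0.3   1.1  -0.    0.31]
units tool total [-0.2497 -0.1865 -0.    ] rows 5.979261534199864
turn units -0.045
```

```bash
for i in 1 2; do python3 -m creep '{"hand":[0,0,0,0,0],"delta_pos":[[-0.025,-0.0186,0],[-0.025,-0.0186,0],[-0.025,-0.0186,0],[-0.025,-0.0186,0],[-0.025,-0.0186,0]],"turn":[0,0,0,0,0]}' 60|tail -1; done
python3 -m creep '{"hand":[0,0,0,0,0],"delta_pos":[[0,0,0.02],[0,0,0.02],[0,0,0.02],[0,0,0.01],[0,0,0]],"turn":[0,0,0,0,0]}' |tail -4
python3 - <<'E'
from h import *
goal(.631,-.0636,.112,167.7)
s=env.read_camera('scene'); save(s,'s11.png',(130,230,190,310),6)
E
```

```text
finger_gap: -0.0002
finger_gap: -0.0001
tcp_pos: [0.63, -0.0623, 0.1215]
orientation: [-0.002, 0.109, 0.994, 0.0]
wrist_force: [-0.6, 0.3, -0.5]
finger_gap: -0.0004
t 22.73 tcp [ 0.63   -0.0623  0.1215] yaw 167.52 tilt [-0.004  0.001 -1.   ] F [-0.6  0.3 -0.5] gap -0.0004 j [-0.23  0.48  0.    1.09 -0.   -0.01]
units tool total [-0.0016 -0.0013  0.0118] rows 0.2301658918610432
turn units -0.035
```

View pics/s11.png

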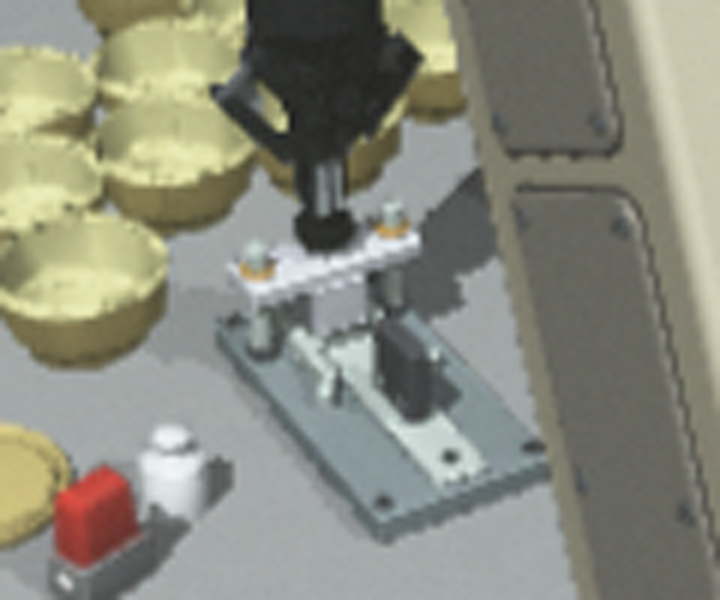

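```bash
python3 -m creep '{"hand":[0,0,0,0,0],"delta_pos":[[-0.001,-0.001,0.005],[0,0,0.004],[0,0,0.003],[0,0,0.003],[0,0,0.002]],"turn":[0,0,0,0,0]}' |tail -4
python3 -m creep '{"hand":[0,0,0,0,0],"delta_pos":[[0,0,0.001],[0,0,0.001],[0,0,0.001],[0,0,0.001],[0,0,0]],"turn":[0,0,0,0,0]}' |tail -4
python3 -m creep '{"hand":[0,0,0,0,0],"delta_pos":[[0,0,0.0005],[0,0,0.0005],[0,0,0.0005],[0,0,0.0005],[0,0,0]],"turn":[0,0,0,0,0]}' |tail -4
```

```text
tcp_pos: [0.6326, -0.0629, 0.1108]
orientation: [0.001, 0.108, 0.994, -0.0]
wrist_force: [-1.1, 0.6, 3.4]
finger_gap: 0.0003
tcp_pos: [0.6326, -0.0629, 0.1072]
orientation: [0.0, 0.108, 0.994, -0.0]
wrist_force: [1.1, 1.0, 2.2]
finger_gap: -0.0002
tcp_pos: [0.6326, -0.0629, 0.1055]
orientation: [0.0, 0.108, 0.994, -0.0]
wrist_force: [1.7, 0.1, 2.5]
finger_gap: 0.0001
```

Contact at about 3 N, and the gate is sliding down. I'll continue in small steps until the force rises.

```bash
python3 -m creep '{"hand":[0,0,0,0,0],"delta_pos":[[0,0,0.0005],[0,0,0.0005],[0,0,0.0005],[0,0,0],[0,0,0]],"turn":[0,0,0,0,0]}' |tail -4
python3 -m creep '{"hand":[0,0,0,0,0],"delta_pos":[[0,0,0.0005],[0,0,0.0005],[0,0,0.0005],[0,0,0],[0,0,0]],"turn":[0,0,0,0,0]}' |tail -4
```

```text
tcp_pos: [0.6324, -0.0629, 0.1043]
orientation: [0.0, 0.108, 0.994, -0.0]
wrist_force: [2.1, 0.2, 2.8]
finger_gap: 0.0
tcp_pos: [0.6324, -0.0629, 0.1041]
orientation: [0.0, 0.108, 0.994, -0.0]
wrist_force: [-0.5, 0.3, 7.3]
finger_gap: -0.0004
```

```bash
python3 -m creep '{"hand":[0,0,0,0,0],"delta_pos":[[0,0,0.001],[0,0,0.001],[0,0,0],[0,0,0],[0,0,0]],"turn":[0,0,0,0,0]}' |tail -4
python3 -m creep '{"hand":[0,0,0,0,0],"delta_pos":[[0,0,-0.01],[0,0,-0.03],[0,0,-0.04],[0,0,-0.04],[0,0,0]],"turn":[0,0,0,0,0]}' |tail -2
python3 -m creep '{"hand":[0,0,0,0,0],"delta_pos":[[0,0.04,0],[0.02,0.045,0],[0.02,0.045,0],[0.02,0.045,0],[0.02,0.045,0]],"turn":[0,0,0,0,0]}' |tail -4
python3 -m creep '{"hand":[0,0,0,0,0],"delta_pos":[[0.02,0.045,0],[0.02,0.045,0],[0,0,0],[0,0,0],[0,0,0]],"turn":[0,0,0,0,0]}' |tail -4
python3 - <<'E'
from h import *
s=env.read_camera('scene');t=env.read_camera('top')
np.savez('/tmp/top.npz',**t);np.savez('/tmp/scene.npz',**s)
th=np.radians(-12.3); o=np.array([.6125,-.0595]); ex=np.array([np.cos(th),np.sin(th)]); ey=np.array([-np.sin(th),np.cos(th)])
def view(c,z,x0,x1,y0,y1,sc):
    xs=np.arange(x1,x0,-1/sc)/1000; ys=np.arange(y1,y0,-1/sc)/1000
    X,Y=np.meshgrid(xs,ys,indexing='ij')
    P=np.concatenate([o+X[...,None]*ex+Y[...,None]*ey,np.full(X.shape+(1,),z)],-1)-np.array(c['origin'])
    q=P@rot(c['orientation'])
    return cv2.remap(c['pixels'],(q[...,0]/q[...,2]*c['fx']+c['cx']).astype(np.float32),(q[...,1]/q[...,2]*c['fy']+c['cy']).astype(np.float32),cv2.INTER_CUBIC)[...,::-1].copy()
L=[]
for c in(t,s):
    im=view(c,.026,-160,30,-60,60,3)
    for x in range(-160,31,10): cv2.line(im,(0,int((30-x)*3)),(8 if x else 30,int((30-x)*3)),(0,0,255),1)
    L.append(im)
    for yy in ([-13,-9],[7,11],[-34,-22]): print(yy,view(c,.026,-156,-130,*yy,1).mean(axis=(1,2)).astype(int)[::-1].tolist())
cv2.imwrite('pics/g12.png',np.hstack(L))
save(s,'s12.png',(140,240,200,320),6)
p=cloud(t); X,Y,Z=p[...,0],p[...,1],p[...,2]; m=(abs(X-.63)<.03)&(abs(Y+.063)<.02)&(t['pixels'].astype(int).sum(-1)<150); print('knob z',np.nanmedian(Z[m]),m.sum())
E
```

```text
tcp_pos: [0.6324, -0.0629, 0.104]
orientation: [0.001, 0.108, 0.994, -0.0]
wrist_force: [-2.7, 0.4, 15.0]
finger_gap: 0.0002
wrist_force: [1.7, -0.3, -0.2]
finger_gap: -0.0
tcp_pos: [0.606, 0.1239, 0.1963]
orientation: [-0.001, 0.109, 0.994, -0.0]
wrist_force: [0.5, 0.9, -1.0]
finger_gap: 0.0001
tcp_pos: [0.5911, 0.1999, 0.1966]
orientation: [-0.001, 0.108, 0.994, -0.001]
wrist_force: [-0.4, 0.8, 0.0]
finger_gap: 0.0002
[-13, -9] [176, 176, 174, 171, 167, 162, 158, 154, 151, 150, 152, 156, 162, 169, 177, 185, 190, 195, 199, 203, 204, 205, 206, 206, 205, 204]
[7, 11] [176, 176, 175, 173, 171, 169, 165, 161, 157, 156, 157, 159, 163, 170, 178, 186, 193, 201, 207, 210, 212, 213, 214, 213, 212, 211]
[-34, -22] [175, 175, 173, 171, 168, 164, 160, 157, 153, 150, 149, 147, 146, 146, 145, 145, 145, 145, 144, 144, 143, 143, 143, 143, 143, 143]
[-13, -9] [111, 118, 128, 138, 146, 151, 153, 151, 149, 147, 149, 155, 166, 179, 192, 203, 210, 214, 217, 217, 217, 217, 217, 217, 217, 218]
[7, 11] [113, 121, 131, 140, 148, 153, 156, 156, 154, 150, 145, 144, 148, 156, 169, 182, 195, 205, 211, 216, 218, 219, 219, 219, 219, 219]
[-34, -22] [117, 126, 136, 144, 151, 154, 155, 155, 154, 153, 153, 153, 153, 152, 152, 151, 151, 151, 151, 151, 151, 151, 151, 151, 151, 151]
knob z 0.09279642375237795 51
```

View pics/g12.png

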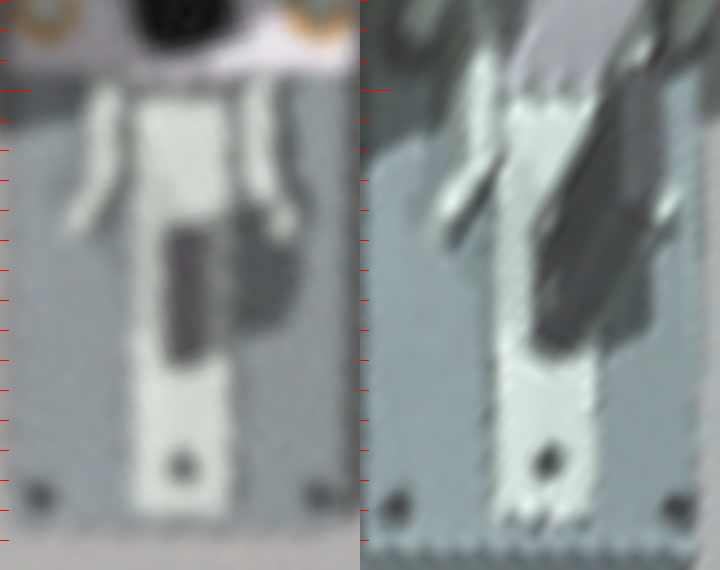

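View pics/s12.png

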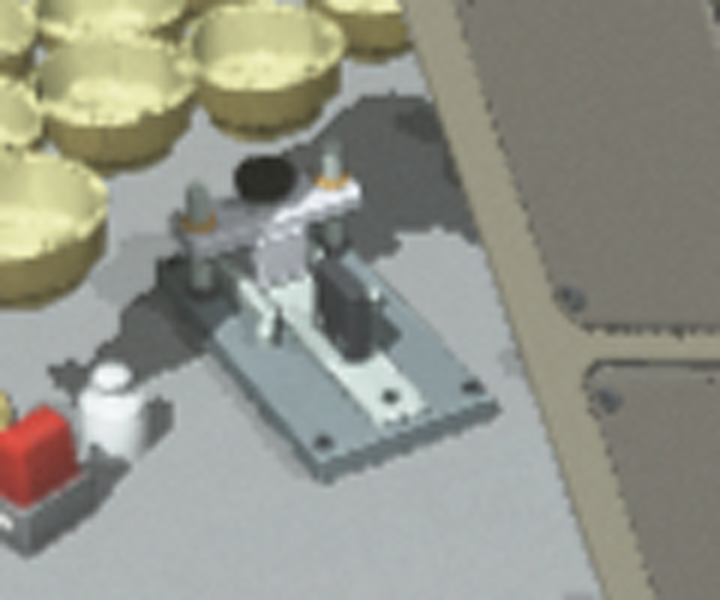

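Run:
```python
from h import *
s=load('scene')
save(s,'s13.png',(165,205,225,275),14)
t=load('top'); save(t,'t13.png',(150,200,235,295),12)
```

View pics/s13.png

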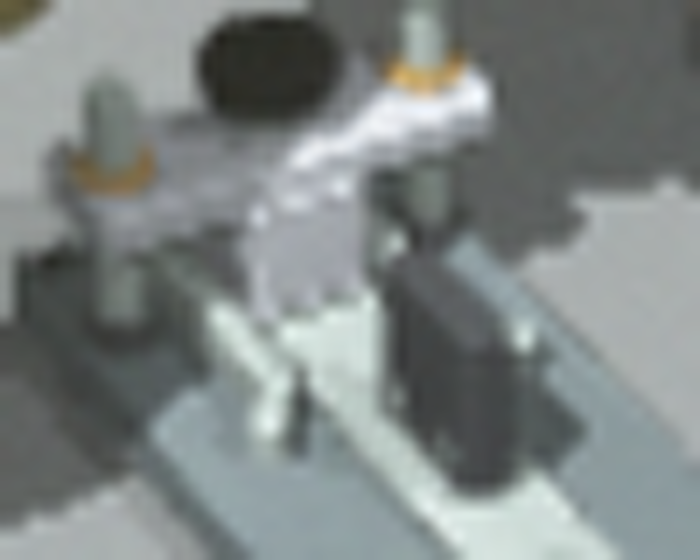

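View pics/t13.png

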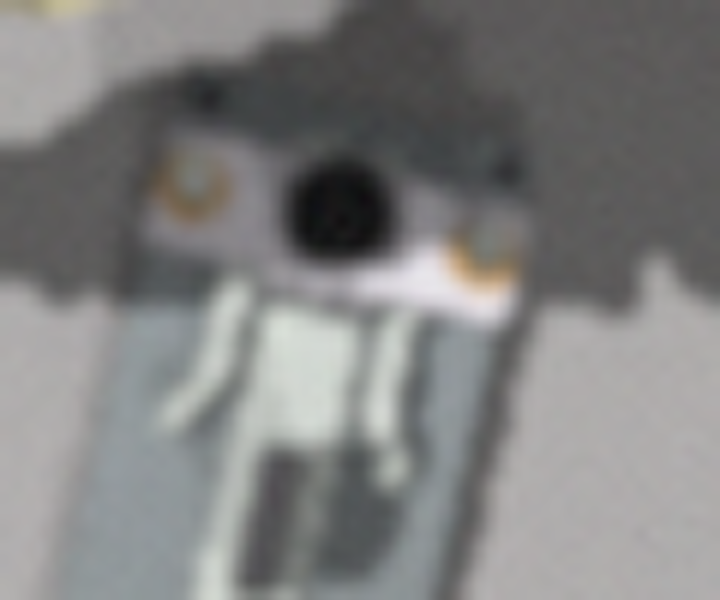

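Run:
```python
from h import *
print(env.get_state()['clock'],env.get_state()['wrist_force'])
print(env.hand_in())
```

```text
26.6333 [ 0.56051784 -0.74388534 -0.07473668]
the job is handed in; nothing more can be done
None
```

I finished the job and handed it in at 26.6 s on the robot's clock. `env.hand_in()` reports no verdict, so I can't confirm a pass.

- **Tamper:** the beech tamper stands upright in the round dish. In the top picture its foot sat within a few mm of the dish centre. I last saw it there before the gate push, and nothing went near it after that.
- **Gauge:** the square-ended gauge lies flat on the bed in the channel, centred to about 1 mm. The hand has let go of it.
- **Gate:** I pushed it down by the knob until the force rose from about 3 N to 15 N at a steady height. The camera depth puts the knob top at 92.8 mm, which is about 0.016 on the gate joint, so it rests on the blade. The robot then backed clear.
- **Others:** I didn't touch the fork-ended gauge or the bystanders. I made no final check on every bystander.

**Where the checks disagreed:** the black line's distance from the gate's front face is the least certain value.
- Measured against the knob, the line is about 1 mm short of the face.
- Measured against the crosshead, the bolts and the bed edge, it is 1 to 3 mm past the face.
- The distance from the blade's tail to where it goes under the gate suggests at most about 1.5 mm past.

My best guess is +1 to +1.5 mm, inside the 4 mm limit. The line is now mostly hidden by the gate, so I couldn't see it directly.

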